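# Pack up the model painting bench

### The job

Pack up the painting bench: put every loose paint tin, paint jar and hand tool into the open kit drawer, each in the compartment that already holds one of its kind, with the tins and jars standing upright, and then push the drawer fully home past its catch. The thinner jar's lid has been left loose: screw it down clockwise until it stops tight. Do not disturb the freshly painted model aeroplane.

Things in the scene. Friction and masses are not known exactly. Their poses are not given: they have to be found in the camera images.
- tin1: Round steel paint tin, 31 mm in diameter, 27 mm tall, standing. Origin at the centre of its underside, z up along its axis. May be absent.
- tin2: Round steel paint tin, 31 mm in diameter, 27 mm tall, standing. Origin at the centre of its underside, z up along its axis. May be absent.
- tin3: Round steel paint tin, 31 mm in diameter, 27 mm tall, standing. Origin at the centre of its underside, z up along its axis. May be absent.
- jar1: Square glass paint jar: body 28 x 28 mm and 33 mm tall, a round white cap (24 mm in diameter) above it, 46 mm tall in all, standing. Origin at the centre of its underside, z up, x and y square to its flat sides. May be absent.
- jar2: Square glass paint jar: body 28 x 28 mm and 33 mm tall, a round white cap (24 mm in diameter) above it, 46 mm tall in all, standing. Origin at the centre of its underside, z up, x and y square to its flat sides. May be absent.
- jar3: Square glass paint jar: body 28 x 28 mm and 33 mm tall, a round white cap (24 mm in diameter) above it, 46 mm tall in all, standing. Origin at the centre of its underside, z up, x and y square to its flat sides. May be absent.
- tool1: Craft knife with a round aluminium handle and a clear safety cap, lying flat, 120 mm long along its own x. Origin under the middle of its length, on its underside; the handle (10 x 10 mm in section, 78 mm long) runs from x = -60 to +18 mm, the thin capped blade from +18 to +60 mm. Balances about 13 mm behind the origin, within the handle. May be absent.
- tool2: Needle file with a round wooden handle, lying flat, 120 mm long along its own x. Origin under the middle of its length, on its underside; the handle (10 x 10 mm in section, 78 mm long) runs from x = -60 to +18 mm, the thin file blade from +18 to +60 mm. Balances about 13 mm behind the origin, within the handle. May be absent.
- tin_kept: Paint tin that is already in the drawer and marks the tins' compartment: Round steel paint tin, 31 mm in diameter, 27 mm tall, standing. Origin at the centre of its underside, z up along its axis.
- jar_kept: Paint jar that is already in the drawer and marks the jars' compartment: Square glass paint jar: body 28 x 28 mm and 33 mm tall, a round white cap (24 mm in diameter) above it, 46 mm tall in all, standing. Origin at the centre of its underside, z up, x and y square to its flat sides.
- tool_kept: Tool that is already in the drawer and marks the tools' compartment: paint brush with a wooden handle, lying flat, 120 mm long along its own x. Origin under the middle of its length, on its underside; the handle (10 x 10 mm in section, 78 mm long) runs from x = -60 to +18 mm, the thin ferrule and bristles from +18 to +60 mm. Balances about 13 mm behind the origin, within the handle.
- bin_left (a point): Centre of the floor of the drawer's left compartment (as seen from the robot, facing the drawer). The compartment is 190 mm long (x) and 86 mm wide (y), with 4 mm walls 38 mm high above this floor, and the floor lies 10 mm above the table. x points to the back of the drawer, y to the left, z up. It moves with the drawer.
- bin_middle (a point): Centre of the floor of the drawer's middle compartment (as seen from the robot, facing the drawer). The compartment is 190 mm long (x) and 86 mm wide (y), with 4 mm walls 38 mm high above this floor, and the floor lies 10 mm above the table. x points to the back of the drawer, y to the left, z up. It moves with the drawer.
- bin_right (a point): Centre of the floor of the drawer's right compartment (as seen from the robot, facing the drawer). The compartment is 190 mm long (x) and 86 mm wide (y), with 4 mm walls 38 mm high above this floor, and the floor lies 10 mm above the table. x points to the back of the drawer, y to the left, z up. It moves with the drawer.
- drawer_pull (a point): Middle of the outer face of the drawer's pull: a downturned aluminium lip 90 mm wide and 17 mm high, 14 mm out from the drawer's front, this point 49 mm above the table. x points into the kit box, the way the drawer is pushed shut. The drawer's front is 301 mm wide and reaches from 3 to 67 mm above the table.
- kit_box: Low grey case that the drawer slides into, 245 mm deep (x), 305 mm wide (y) and 76 mm high, fixed to the bench. Origin at the table under its centre; its x is the direction in which the drawer is pushed shut.
- kit_drawer (a joint): How far the drawer stands open, in m: 0 is fully home, about 0.2 at the start. Slides freely (about 1 N); 8 mm from home a ball catch resists with about 4 N; once within 3 mm it snaps the drawer home to 0 and holds it there.
- thinner_jar: Amber glass thinner jar, 55 mm in diameter, in a round steel holder (96 mm in diameter, 8 mm thick; its cup is 65 mm in diameter and reaches 34 mm up) screwed to the bench. Origin on the jar's axis, at the table.
- lid_top (a point): Centre of the top of the thinner jar's black knurled screw lid, on the jar's axis. The lid is 59 mm in diameter and 18 mm tall; its top is 86 mm above the table when tight.
- lid (a joint): How far the lid is unscrewed, in rad: 0 is tight against its stop, 2.0 to 3.6 at the start. Seen from above, turning it clockwise screws it down (the value falls); it sinks 0.6 mm per rad and turns with about 0.1 N m. It stays where it is left.
- model_plane: Freshly painted grey model aeroplane on its wheels, 120 mm long, wing span 150 mm, 50 mm tall; loose. Origin at the table under its middle, nose towards its own -x.
- tape_roll: Roll of masking tape lying flat, 68 mm in diameter, 22 mm high, loose, not part of the job. Origin at the centre of its underside.
Not all that is in view belongs to the job. Leave any yellow look-alike of the thinner_jar alone.

How it is judged:
By the outcome, as a careful person would: the job done as asked, in the order asked, and still so for the second after the job is handed in, with the robot touching nothing.
Of tin1, tin2, tin3, jar1, jar2, jar3, tool1, tool2 only 5 to 7 are there at a start; the rules pass over those that are not, and their reading is None.
At some moment in a run one of tin1, tin2, tin3, jar1, jar2, jar3, tool1, tool2 may be knocked a few centimetres aside while the robot is not near it.
It also fails if it takes over 210 s, if anything falls off the work surface, if the arm or the gripper's body presses on something with over 40 N, if the wrist force passes 120 N, or if a joint passes its speed limit or range.

### The arm

A 7-joint arm with a two-finger parallel gripper is mounted at the origin on the work surface. World frame = base frame: x ahead of the robot, y to its left, z up, the work surface at z = 0. Lengths are in m, angles in rad, forces in N, time in s.
With the tool pointing down it reaches from about 0.4 to 0.85 m from the base axis. Payload 4.5 kg.
Tool frame: the origin (TCP) lies midway between the tips of the shut fingers; the grasp point (between the pads) lies 19 mm behind it; z points along the fingers, y is the line along which they close (so a half turn about z gives the same grasp; the last joint's range is limited). The gripper opens to 88 mm and grips with 3 to 60 N. Pads are 18 mm wide; open, the fingers measure 123 mm over their backs; the gripper's body (75 mm by 187 mm) begins 45 mm behind the grasp point.
Start: joints at [-1.255, 0.689, -0.195, 1.565, 0.157, 0.902, -0.215], TCP at [0.174, 0.6, 0.211] pointing down, gripper open.
Joint ranges: [-3.01, 3.01], [-0.46, 2.08], [-1.47, 1.51], [0.13, 2.56], [-1, 4.14], [0.04, 2.09], [-2.66, 2.66]. Speed limits (rad/s): [2.57, 2.57, 3.14, 3.14, 3.14, 3.14, 3.14].

### API

Orientations are given as a unit quaternion [x, y, z, w].
In Python, from plant import * gives the robot as it stands.
- The arm moves only by the tool send_rows, never from a script. Its argument "targets" is a list of rows, each a list of 2 entries, a list of its own where there are three numbers: the shift along the tool's x, y, z in units of 0.3 m (1.0 is 0.3 m), then the turn, a rotation vector about the tool's x, y, z in units of pi rad (1.0 is pi rad). A call has 1 to 12 rows; each row is the pose to reach, as a shift and turn from the pose commanded when the call began, along the tool's axes at that moment, turning the shorter way round; what a row does not reach only later rows make up. A row lasts 1/8 s, in which the tool goes at most 62.5 mm and 10.7 degrees, less where a joint would pass 70% of its speed; a pose out of reach is approached as far as the arm can. A call with a number of a shift or a turn outside -1 to 1 is refused whole. A call with a gripper value outside its range is refused whole. "fingers" is the opening, from 0 (shut) to 1 (fully open), set as the call begins (left out, the last holds). The fingers move at their own pace and stop on an object; "newtons" is the grip in N (left out, the last holds). Time passes only in rows, so rows that repeat a pose let the fingers close. It gives the time, the measured TCP pose, the force, the opening and the grip force at its end, in the units of the state.
- get_state(): the state, without advancing time (a new reading comes with each control period).
- snapshot(name): name is "side" or "top"; returns a dict with "img" (400x640x3 uint8, blue, green, red), "fx", "fy", "cx", "cy" (pixels), "cam_to_world" (4x4, takes a point from camera to world coordinates). Camera axes: x right, y down, z forward; pixel columns grow to the right and rows downward; lengths in m; the calibration is good to about 2 mm. A picture is of the moment at which its call begins. There is no depth.
- finish_job(): hands the job in; it is judged then, once.
The state is a dict: "clock": time; "q": joint angles; "qd": joint speeds; "joint_torque": joint torques, N m; "tool_pos": TCP position; "eef_rot": TCP orientation; "contact_force": force on the tool from outside, world axes, zero at the start; "moment": the same for the moment, N m; "opening": opening from 0.0 (shut) to 1.0 (fully open); "finger_force": force on a finger pad.
Only numpy, scipy, OpenCV 4.12 (cv2) and the standard library are available. Lean on these libraries where they do the work, as an engineer would, in place of code of your own. Each camera call takes 0.05 s, during which the arm holds its last target. There are 200 camera calls.

## Working session

There is one attempt and no reset: what is moved stays moved. The work goes in short steps, Python scripts to look and compute and a tool call to move; the robot and the scene stay as the last step left them, time stands still between calls to the robot, and variables do not carry over. Pictures are saved under pics/ and viewed, at most 14 in all, crops included, and the job is handed in when it is done.

Besides the shell and the picture viewer there is one more tool, called after "Request:" as name(argument=value, ...), one argument or row to a line, values as JSON. send_rows: Moves the arm, as the interface text tells. Its arguments: {"type":"object","properties":{"targets":{"type":"array"},"fingers":{"type":"number"},"newtons":{"type":"number"}},"required":["targets"]}

```bash
mkdir -p pics; ls; python3 - <<'E'
from plant import *
import cv2
for n in("top","side"):
    s=snapshot(n); cv2.imwrite(f"pics/{n}0.png",s["img"]); print(n,s["fx"],s["fy"],s["cx"],s["cy"],s["cam_to_world"])
print(get_state())
E
```

```text
pics
top 370.6826404347258 370.6826404347258 313.3114191195999 194.5981333281397 [[ 0.02772972 -0.99011798  0.13746801  0.47057122]
 [-0.99923008 -0.03127395 -0.02368937 -0.00626722]
 [ 0.02775444 -0.13670527 -0.99022288  0.93201518]
 [ 0.          0.          0.          1.        ]]
side 414.845812184035 414.845812184035 319.77063021269356 199.54828224898063 [[ 0.84922588 -0.32740972  0.41426837  0.13069811]
 [-0.52761396 -0.55728423  0.64113789 -0.6865434 ]
 [ 0.02095046 -0.76304466 -0.64600613  0.73918553]
 [ 0.          0.          0.          1.        ]]
{'clock': 0.1, 'q': array([-1.25519229,  0.68987437, -0.19454474,  1.56623094,  0.15731547,
        0.90250157, -0.21510065]), 'qd': array([ 0.00032686, -0.00072216, -0.00129544, -0.00136852,  0.00107553,
       -0.00014032, -0.00072423]), 'joint_torque': array([-2.80314525e-03, -5.28506756e+01, -1.27110925e+00, -1.53837311e+01,
       -5.24835801e-02,  2.00151204e-03,  4.28266821e-05]), 'tool_pos': array([0.17367279, 0.59975402, 0.21050939]), 'eef_rot': array([ 1.40385130e-01,  9.90096641e-01, -8.08222086e-04, -5.53189814e-05]), 'contact_force': array([ 0.13721126, -0.31206727,  0.02785837]), 'moment': array([-0.02841041,  0.00648723,  0.03263653]), 'finger_force': 0.0, 'opening': 0.9997577169676621}
```

View pics/top0.png

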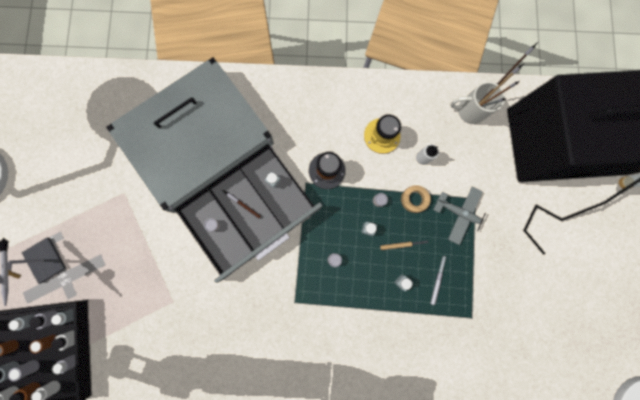

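View pics/side0.png

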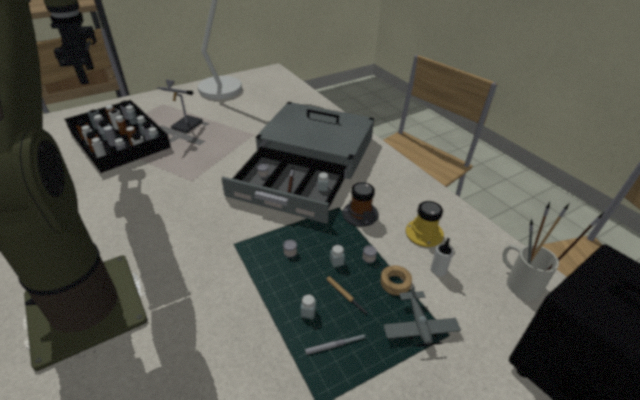

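The top picture shows tins at (381,200) and (335,260), jars at (370,229) and (404,283), the file at (397,245), the knife at (438,280), the plane at (463,212) and the tape at (416,199). Two jars could be the thinner jar: the amber one in a steel holder at (327,168), and the one in a yellow holder at (385,132). The amber one fits the description. The kept items are at (212,225), (243,204) and (273,178). I'll confirm with an enlarged crop and measure.

```bash
cat > h.py <<'E'
from plant import *
import cv2, numpy as np
from scipy.spatial.transform import Rotation as R
def ray(s,u,v):
    T=np.array(s["cam_to_world"]); d=T[:3,:3]@np.array([(u-s["cx"])/s["fx"],(v-s["cy"])/s["fy"],1]); return T[:3,3],d
def onplane(s,u,v,z):
    o,d=ray(s,u,v); return o+d*(z-o[2])/d[2]
def proj(s,p):
    T=np.array(s["cam_to_world"]); c=T[:3,:3].T@(np.asarray(p)-T[:3,3]); return np.array([s["fx"]*c[0]/c[2]+s["cx"],s["fy"]*c[1]/c[2]+s["cy"]])
def crop(s,name,x0,y0,x1,y1,k):
    cv2.imwrite(name,cv2.resize(s["img"][y0:y1,x0:x1],None,fx=k,fy=k,interpolation=cv2.INTER_CUBIC))
E
python3 - <<'E'
from h import *
s=snapshot("top"); t=snapshot("side")
crop(s,"pics/c1.png",160,110,500,320,2.35)
crop(t,"pics/c2.png",215,140,475,365,2.6)
# bright/colour masks inside the mat
hsv=cv2.cvtColor(s["img"],cv2.COLOR_BGR2HSV)
mat=((hsv[...,0]>70)&(hsv[...,0]<105)&(hsv[...,1]>90)).astype(np.uint8)
c=max(cv2.findContours(mat,cv2.RETR_EXTERNAL,cv2.CHAIN_APPROX_SIMPLE)[0],key=cv2.contourArea)
hull=np.zeros_like(mat);cv2.fillPoly(hull,[cv2.convexHull(c)],1)
m=hull*((hsv[...,1]<80)&(hsv[...,2]>95)|(hsv[...,0]<30)&(hsv[...,2]>70)).astype(np.uint8)
n,l,st,ce=cv2.connectedComponentsWithStats(m)
for i in range(1,n):
    if st[i,4]>25: print(st[i],ce[i].round(1),[onplane(s,*ce[i],z)[:2].round(3) for z in(0,.027,.046)], cv2.minAreaRect(np.argwhere(l==i)[:,::-1].astype(np.float32)))
E
```

```text
(no output)
```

View pics/c1.png

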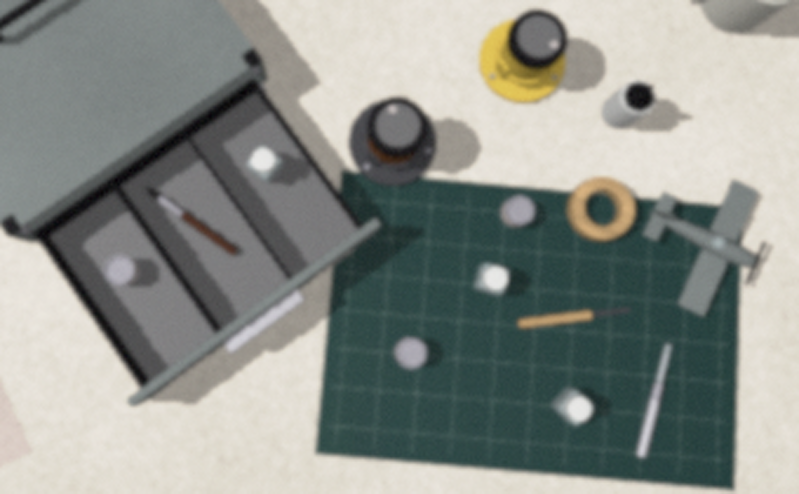

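View pics/c2.png

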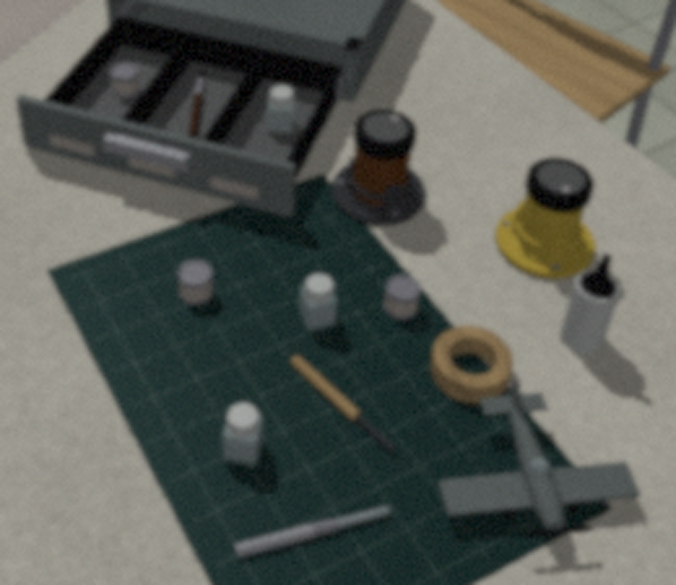

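c1 shows the left compartment holding a tin (212,225), the middle a brush (243,204) and the right a jar (272,178). The thinner jar is the amber one in the dark steel holder, with its lid at about (328,164). The yellow one at (388,127) is the look-alike. Both tools' thick ends are clear.

```bash
cat >> h.py <<'E'
def blob(s,u,v,r=14,ch="v",inv=False):
    u,v=int(u),int(v); x0,y0=u-r,v-r
    w=cv2.resize(s["img"][y0:v+r,x0:u+r],None,fx=8,fy=8,interpolation=cv2.INTER_CUBIC)
    g=w[...,2] # red: mat is dark in it
    th,m=cv2.threshold(g,0,255,cv2.THRESH_BINARY_INV+cv2.THRESH_OTSU if inv else cv2.THRESH_OTSU)
    n,l,st,ce=cv2.connectedComponentsWithStats(m)
    i=1+np.argmin([np.hypot(*(c-8*r))-st[k+1,4]/200 for k,c in enumerate(ce[1:])])
    p=np.argwhere(l==i)[:,::-1].astype(np.float32)/8+[x0-.44,y0-.44]
    return p.mean(0),cv2.minAreaRect(p.astype(np.float32)),th,p
def tri(s,a,t,b):
    o1,d1=ray(s,*a);o2,d2=ray(t,*b);d1/=np.linalg.norm(d1);d2/=np.linalg.norm(d2)
    k=np.linalg.lstsq(np.c_[d1,-d2],o2-o1,rcond=None)[0]; p,q=o1+k[0]*d1,o2+k[1]*d2
    return (p+q)/2,np.linalg.norm(p-q)
E
python3 - <<'E'
from h import *
s=snapshot("top"); t=snapshot("side")
np.set_printoptions(suppress=True,precision=3)
for n,a,b,z in[("tinA",(381,200),(369,254),.0135),("tinB",(335,260),(290,248),.0135),("jarA",(371,229),(337,256),.03),("jarB",(405,283),(308,306),.03)]:
    A=blob(s,*a);B=blob(t,*b)
    print(n,A[0],A[1][1],A[2],B[0],B[1][1],B[2],"tri",*tri(s,A[0],t,B[0]),"pl",onplane(s,*A[0],z))
for n,a,b,r in[("file",(397,246),(342,290),20),("knife",(438,280),(336,344),34)]:
  for v,c,f in((s,a,0),(t,b,0)):
    A=blob(v,*c,r=r); bx=cv2.boxPoints(A[1]);
    p=A[3]; q=p-p.mean(0); d=np.linalg.svd(q[::7],full_matrices=False)[2][0]; e=q@d
    ends=[p.mean(0)+d*np.percentile(e,.5),p.mean(0)+d*np.percentile(e,99.5)]
    W=[onplane(v,*x,.006) for x in ends]
    print(n,A[1],A[2],W[0],W[1],np.linalg.norm(W[0]-W[1]),np.degrees(np.arctan2(*(W[0]-W[1])[[1,0]])))
# drawer front & box by hand corners (crop pixels)
C=lambda u,v,z:onplane(s,160+u/2.35-.3,110+v/2.35-.3,z)
D=lambda u,v,z:onplane(t,215+u/2.6-.3,140+v/2.6-.3,z)
print("front corners",C(381,222,.067),C(132,402,.067),D(296,208,.067),D(22,97,.067))
print("pull",C(228,348,.0575),C(301,295,.0575),D(105,139,.0575),D(187,156,.0575))
print("lid",C(398,127,.088),D(386,131,.088))
print("tinK",C(121,270,.037),"jarK",C(263,160,.056),D(281,92,.056),"brush",C(155,192,.015),C(238,252,.015))
print("plane nose",C(762,255,.02),"wing",C(742,187,.02),C(692,312,.02),"tail",C(660,215,.03),"tape",C(602,210,.022))
E
```

```text
tinA [379.892 199.338] (12.25, 13.875) 112.0 [373.032 249.507] (21.5, 19.375) 74.0 tri [ 0.594 -0.195  0.028] 0.009859206852327416 pl [ 0.591 -0.196  0.013]
tinB [334.333 259.725] (13.70019245147705, 13.258252143859863) 102.0 [289.561 247.366] (17.0, 14.0) 61.0 tri [ 0.439 -0.084  0.019] 6.4930834728239e-05 pl [ 0.439 -0.084  0.013]
jarA [369.496 228.046] (12.763437271118164, 11.91456127166748) 120.0 [337.112 254.08 ] (20.764318466186523, 13.69106388092041) 65.0 tri [ 0.518 -0.167  0.03 ] 8.185336087136249e-05 pl [ 0.518 -0.167  0.03 ]
jarB [404.592 283.088] (13.876970291137695, 12.285980224609375) 119.0 [307.816 302.09 ] (13.632726669311523, 16.359912872314453) 82.0 tri [ 0.39  -0.251  0.037] 0.0008378389819550245 pl [ 0.389 -0.252  0.03 ]
file ((395.8811950683594, 245.37924194335938), (5.147441387176514, 32.68315124511719), 82.87498474121094) 101.0 [ 0.484 -0.277  0.006] [ 0.472 -0.198  0.006] 0.08021477458491019 -81.37702686527932
file ((339.60107421875, 288.1551208496094), (34.3299560546875, 5.652238845825195), 42.89834213256836) 66.0 [ 0.474 -0.196  0.006] [ 0.486 -0.274  0.006]
[... 222 characters left out ...]
366158404032
knife ((334.5278015136719, 343.1399841308594), (6.614661693572998, 62.39424133300781), 75.0101318359375) 57.0 [ 0.457 -0.356  0.006] [ 0.34  -0.325  0.006] 0.12074157297728934 -15.009364623876449
front corners [ 0.569 -0.048  0.067] [0.387 0.188 0.067] [ 0.541 -0.093  0.067] [0.389 0.19  0.067]
pull [0.44  0.1   0.057] [0.494 0.03  0.057] [0.437 0.096 0.057] [0.495 0.032 0.057]
lid [ 0.661 -0.061  0.088] [ 0.661 -0.064  0.088]
tinK [0.515 0.215 0.037] jarK [0.63  0.074 0.056] [0.631 0.075 0.056] brush [0.599 0.19  0.015] [0.538 0.099 0.015]
plane nose [ 0.551 -0.455  0.02 ] wing [ 0.624 -0.436  0.02 ] [ 0.489 -0.379  0.02 ] tail [ 0.589 -0.343  0.03 ] tape [ 0.594 -0.284  0.022]
```

```bash
cat >> h.py <<'E'
PH=np.arctan2(.610,.792); EX=np.array([np.cos(PH),np.sin(PH)]); EY=np.array([-EX[1],EX[0]]); F=np.array([.478,.070])
def drw(x,y): return F+x*EX+y*EY
def plan(*wps):
    st=get_state(); R0=R.from_quat(st["eef_rot"]); p0=st["tool_pos"]
    print("q",st["q"].round(2),"p",p0.round(4),"open",round(st["opening"],3),"t",st["clock"])
    pp,pr=p0,R0
    for x,y,z,th in wps:
        th=np.radians(th); Y=np.array([np.cos(th),np.sin(th),0]); Z=np.array([0,0,-1.]); Rt=R.from_matrix(np.c_[np.cross(Y,Z),Y,Z])
        d=R0.inv().apply(np.array([x,y,z])-p0)/.3; w=(R0.inv()*Rt).as_rotvec()/np.pi
        n=max(np.linalg.norm(np.array([x,y,z])-pp)/.0625,np.degrees((pr.inv()*Rt).magnitude())/10.7)
        print("[%s],[%s]  rows %.1f"%(",".join("%.3f"%v for v in d),",".join("%.3f"%v for v in w),n)); pp,pr=np.array([x,y,z]),Rt
E
python3 - <<'E'
from h import *
plan((.439,-.084,.13,0),(.439,-.084,.03,0))
s=snapshot("top")
for u,v,n in((371,229,"jarA"),(405,283,"jarB")): print(n,blob(s,u,v)[1])
crop(s,"pics/c3.png",355,212,421,300,7)
E
```

```text
q [-1.26  0.69 -0.19  1.57  0.16  0.9  -0.22] p [0.1737 0.6002 0.211 ] open 0.999 t 0.3
[-1.483,-1.945,0.271],[-0.000,0.000,0.410]  rows 11.8
[-1.483,-1.945,0.604],[-0.000,0.000,0.410]  rows 1.6
jarA ((369.67767333984375, 228.0269317626953), (12.763437271118164, 11.884244918823242), 14.03624439239502)
jarB ((404.8351745605469, 283.0554504394531), (13.943397521972656, 12.292601585388184), 43.78112030029297)
```

View pics/c3.png

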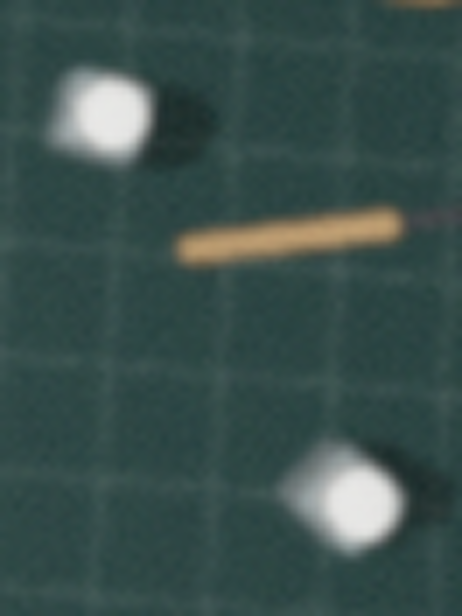

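c3 shows jar A at about (370,228), turned about 12° in the image, and jar B at about (404,283), turned about 43°. So the grasp angles are -11° for jar A and -41° for jar B. I'll start moving to tin B.

Request:
send_rows(
  targets=[
    [[-0.8, -1.0, 0.1], [0, 0, 0.2]],
    [[-0.8, -1.0, 0.1], [0, 0, 0.2]],
    [[-0.8, -1.0, 0.1], [0, 0, 0.2]],
    [[-0.8, -1.0, 0.1], [0, 0, 0.2]],
    [[-0.8, -1.0, 0.1], [0, 0, 0.2]],
    [[-0.8, -1.0, 0.1], [0, 0, 0.2]],
    [[-0.8, -1.0, 0.1], [0, 0, 0.2]],
    [[-0.8, -1.0, 0.1], [0, 0, 0.2]],
  ],
  fingers=0.65,
  newtons=15,
)

```text
clock: 1.35
tool_pos: [0.3214, 0.2458, 0.1814]
eef_rot: [0.44, 0.898, 0.001, 0.0]
contact_force: [-0.5, 0.1, -0.1]
opening: 0.652
finger_force: 0.0
```

```bash
python3 -c "
from h import *
plan((.439,-.084,.10,0),(.439,-.084,.007,0))"
```

```text
q [-0.72  0.47 -0.07  2.23  0.08  0.44 -0.19] p [0.3214 0.2458 0.1814] open 0.652 t 1.35
[-1.109,-0.364,0.270],[0.000,-0.000,0.210]  rows 5.8
[-1.109,-0.364,0.580],[0.000,-0.000,0.210]  rows 1.5
```

Request:
send_rows(
  targets=[
    [[-1.0, -0.33, 0.27], [0, 0, 0.21]],
    [[-1.0, -0.33, 0.27], [0, 0, 0.21]],
    [[-1.0, -0.33, 0.27], [0, 0, 0.21]],
    [[-1.0, -0.33, 0.27], [0, 0, 0.21]],
    [[-1.0, -0.33, 0.27], [0, 0, 0.21]],
    [[-1.0, -0.33, 0.27], [0, 0, 0.21]],
    [[-1.0, -0.33, 0.27], [0, 0, 0.21]],
  ],
)

```text
clock: 2.22
tool_pos: [0.4278, -0.0507, 0.1]
eef_rot: [0.706, 0.708, 0.001, -0.0]
contact_force: [-0.9, 0.9, -0.2]
opening: 0.652
finger_force: 0.0
```

```bash
python3 -c "
from h import *
s=snapshot('top')
print(onplane(s,*blob(s,334,260)[0],.0135))
plan((.439,-.084,.10,0),(.439,-.084,.007,0))"
```

```text
[ 0.43254389 -0.08137257  0.0135    ]
q [ 0.02  0.67 -0.02  2.24  0.04  0.23 -0.03] p [ 0.4273 -0.0497  0.1002] open 0.653 t 2.275
[-0.115,0.038,0.001],[0.000,-0.001,0.001]  rows 0.6
[-0.115,0.038,0.311],[0.000,-0.001,0.001]  rows 1.5
```

Request:
send_rows(
  targets=[
    [[-0.115, 0.038, 0.0], [0, 0, 0]],
    [[-0.115, 0.038, 0.15], [0, 0, 0]],
    [[-0.115, 0.038, 0.31], [0, 0, 0]],
    [[-0.115, 0.038, 0.31], [0, 0, 0]],
  ],
)

```text
clock: 2.78
tool_pos: [0.4375, -0.083, 0.0059]
eef_rot: [0.705, 0.709, -0.003, -0.005]
contact_force: [1.0, -0.1, 0.5]
opening: 0.651
finger_force: 0.0
```

Request:
send_rows(
  targets=[
    [[0, 0, 0], [0, 0, 0]],
    [[0, 0, 0], [0, 0, 0]],
    [[0, 0, 0], [0, 0, 0]],
    [[0, 0, 0], [0, 0, 0]],
    [[0, 0, -0.2], [0, 0, 0]],
    [[0, 0, -0.4], [0, 0, 0]],
    [[0, 0, -0.4], [0, 0, 0]],
  ],
  fingers=0.2,
)

```text
clock: 3.65
tool_pos: [0.4426, -0.0875, 0.1322]
eef_rot: [0.707, 0.707, 0.002, 0.002]
contact_force: [0.5, 0.2, -0.8]
opening: 0.203
finger_force: 0.0
```

```bash
python3 -c "
from h import *
t=37.6
a=drw(.05,.111); plan((*a,.13,t),(*a,.03,t),(*a,.018,t))"
```

```text
q [ 0.17  0.61 -0.12  2.16  0.18  0.37 -0.1 ] p [ 0.4426 -0.0875  0.1322] open 0.203 t 3.65
[0.920,0.024,0.008],[0.002,0.001,-0.209]  rows 4.4
[0.920,0.022,0.341],[0.002,0.001,-0.209]  rows 1.6
[0.920,0.022,0.381],[0.002,0.001,-0.209]  rows 0.2
```

The grasp closed on nothing, so I'll look.

```bash
python3 -c "
from h import *
s=snapshot('top');t=snapshot('side')
a=s['img'][170:320,280:490]; b=t['img'][200:370,220:480]
a=cv2.resize(a,(420,300)); b=cv2.resize(b,(390,255)); o=np.zeros((555,420,3),np.uint8); o[:300]=a; o[300:,:390]=b
cv2.imwrite('pics/d1.png',o)"
```

```text
(no output)
```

View pics/d1.png

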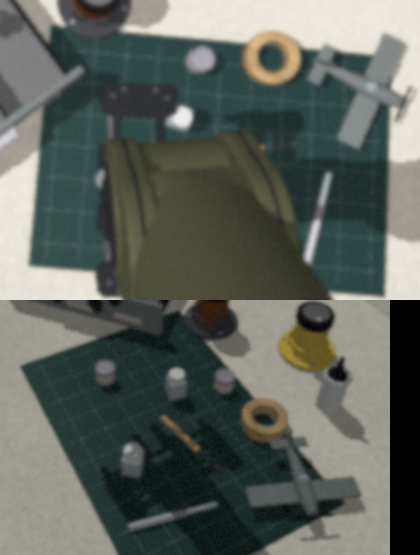

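The tin is still in its place, at side pixel (290,248), so the fingers were simply still closing when I lifted. I'll retry with a longer close.

```bash
python3 -c "
from h import *
t=snapshot('side');print(onplane(t,*blob(t,290,248)[0],.0135))
plan((.439,-.084,.06,0),(.439,-.084,.006,0))"
```

```text
[ 0.44129562 -0.07947497  0.0135    ]
q [ 0.17  0.62 -0.12  2.16  0.19  0.37 -0.1 ] p [ 0.4395 -0.0871  0.1282] open 0.198 t 3.8
[0.010,-0.001,0.227],[-0.001,-0.000,0.000]  rows 1.1
[0.010,-0.000,0.407],[-0.001,-0.000,0.000]  rows 0.9
```

Request:
send_rows(
  targets=[
    [[0.01, 0, 0], [0, 0, 0]],
    [[0.01, 0, 0], [0, 0, 0]],
    [[0.01, 0, 0], [0, 0, 0]],
    [[0.01, 0, 0.1], [0, 0, 0]],
    [[0.01, 0, 0.2], [0, 0, 0]],
    [[0.01, 0, 0.3], [0, 0, 0]],
    [[0.01, 0, 0.41], [0, 0, 0]],
    [[0.01, 0, 0.41], [0, 0, 0]],
  ],
  fingers=0.65,
)

```text
clock: 4.8
tool_pos: [0.4381, -0.0839, 0.0034]
eef_rot: [0.707, 0.707, -0.003, -0.003]
contact_force: [0.2, 0.2, 0.6]
opening: 0.65
finger_force: 0.0
```

Request:
send_rows(
  targets=[
    [[0, 0, 0], [0, 0, 0]],
    [[0, 0, 0], [0, 0, 0]],
    [[0, 0, 0], [0, 0, 0]],
    [[0, 0, 0], [0, 0, 0]],
    [[0, 0, 0], [0, 0, 0]],
    [[0, 0, 0], [0, 0, 0]],
  ],
  fingers=0.1,
)

```text
clock: 5.55
tool_pos: [0.4398, -0.084, 0.0058]
eef_rot: [0.707, 0.707, -0.001, -0.002]
contact_force: [0.5, -0.3, -0.1]
opening: 0.101
finger_force: 0.0
```

```bash
python3 -c "
from h import *
s=snapshot('top');t=snapshot('side')
print(proj(t,get_state()['tool_pos']),proj(s,get_state()['tool_pos']), get_state())
a=s['img'][190:330,270:430]; b=t['img'][150:330,190:400]
a=cv2.resize(a,(320,280)); b=cv2.resize(b,(630,540)); 
cv2.imwrite('pics/d2.png',b)"
```

```text
[290.03249082 251.05495194] [334.02193151 259.26430839] {'clock': 5.65, 'q': array([ 0.10476989,  0.88329036, -0.03058097,  2.22508072,  0.55900301,
        0.04410959, -0.47227144]), 'qd': array([-3.72041349e-04,  1.66116349e-03,  1.12114253e-03, -2.82912371e-04,
        9.81068071e-04,  2.13555799e-04, -4.84106561e-05]), 'joint_torque': array([ 1.27138751e-04, -4.61121333e+01,  1.08131111e+00, -6.29076641e-01,
       -6.21366897e-03, -9.02170956e-03,  3.25825356e-03]), 'tool_pos': array([ 0.43973218, -0.08400294,  0.00573703]), 'eef_rot': array([ 0.70674193,  0.70746868, -0.00117811, -0.00158998]), 'contact_force': array([-0.68015683,  0.12445853, -0.22502795]), 'moment': array([-0.09885499,  0.08239318,  0.0057136 ]), 'finger_force': 0.0, 'opening': 0.10377757046370978}
```

View pics/d2.png

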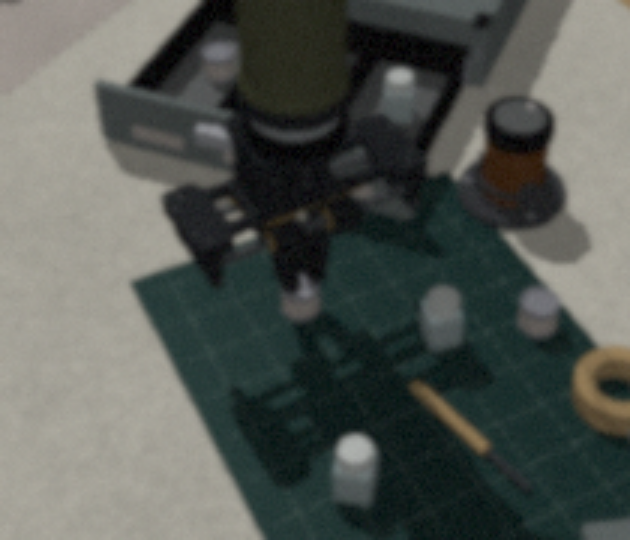

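The closed fingertips seem to end at the top of the tin, around crop pixel (300,285), although the reported z is 6 mm. I'll probe a bare spot on the mat to check the TCP height.

Request:
send_rows(
  targets=[
    [[0, 0, -0.2], [0, 0, 0]],
    [[-0.187, -0.1, -0.2], [0, 0, 0]],
    [[-0.187, -0.1, -0.15], [0, 0, 0]],
    [[-0.187, -0.1, -0.05], [0, 0, 0]],
    [[-0.187, -0.1, 0.0], [0, 0, 0]],
    [[-0.187, -0.1, 0.0], [0, 0, 0]],
  ],
  fingers=0,
)

```text
clock: 6.4
tool_pos: [0.4107, -0.1409, 0.0087]
eef_rot: [0.707, 0.707, -0.003, -0.003]
contact_force: [-0.3, -0.6, 0.2]
opening: 0.006
finger_force: 0.0
```

```bash
python3 -c "
from h import *
s=snapshot('top');t=snapshot('side');p=get_state()['tool_pos']
print(p,proj(t,p),proj(s,p), get_state()['contact_force'])
print('tin',onplane(t,*blob(t,290,248)[0],.0135),onplane(s,*blob(s,334,260)[0],.0135))
a=s['img'][200:310,290:400]; b=t['img'][200:310,230:340]
cv2.imwrite('pics/d3.png',cv2.resize(np.hstack([a,b]),(800,400),interpolation=cv2.INTER_CUBIC))"
```

```text
[ 0.41057132 -0.14084439  0.00884972] [290.77086895 271.01983422] [357.01790399 271.99728574] [ 0.10283664  0.00336582 -0.45985998]
tin [ 0.41931037 -0.07958431  0.0135    ] [ 0.43884581 -0.08413964  0.0135    ]
```

View pics/d3.png

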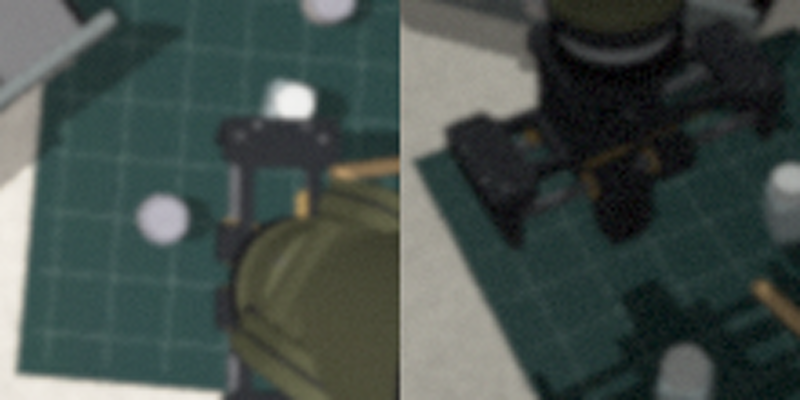

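The tips appear about 5 px (about 16 mm) above the projected TCP, and their shadow is detached from them. I'll probe downward in small steps.

Request:
send_rows(
  targets=[
    [[0, 0, 0.01], [0, 0, 0]],
    [[0, 0, 0.02], [0, 0, 0]],
    [[0, 0, 0.03], [0, 0, 0]],
    [[0, 0, 0.03], [0, 0, 0]],
    [[0, 0, 0.03], [0, 0, 0]],
  ],
)

```text
clock: 7.12
tool_pos: [0.4107, -0.141, 0.0005]
eef_rot: [0.707, 0.707, -0.002, -0.003]
contact_force: [0.6, 0.2, -0.3]
opening: 0.007
finger_force: 0.0
```

Request:
send_rows(
  targets=[
    [[0, 0, 0.01], [0, 0, 0]],
    [[0, 0, 0.02], [0, 0, 0]],
    [[0, 0, 0.02], [0, 0, 0]],
    [[0, 0, 0.02], [0, 0, 0]],
  ],
)

```text
clock: 7.62
tool_pos: [0.4106, -0.1409, -0.0058]
eef_rot: [0.707, 0.707, -0.002, -0.003]
contact_force: [-0.6, 1.0, 0.1]
opening: 0.003
finger_force: 0.0
```

Request:
send_rows(
  targets=[
    [[0, 0, 0.01], [0, 0, 0]],
    [[0, 0, 0.02], [0, 0, 0]],
    [[0, 0, 0.03], [0, 0, 0]],
    [[0, 0, 0.03], [0, 0, 0]],
    [[0, 0, 0.03], [0, 0, 0]],
  ],
)

```text
clock: 8.25
tool_pos: [0.4106, -0.141, -0.0147]
eef_rot: [0.707, 0.707, -0.002, -0.003]
contact_force: [-0.5, 0.2, 1.1]
opening: 0.002
finger_force: 0.0
```

Request:
send_rows(
  targets=[
    [[0, 0, 0.007], [0, 0, 0]],
    [[0, 0, 0.013], [0, 0, 0]],
    [[0, 0, 0.013], [0, 0, 0]],
    [[0, 0, 0.013], [0, 0, 0]],
  ],
)

```text
clock: 8.75
tool_pos: [0.4106, -0.1409, -0.0186]
eef_rot: [0.707, 0.707, -0.002, -0.003]
contact_force: [0.4, 0.2, -0.7]
opening: 0.002
finger_force: 0.0
```

Request:
send_rows(
  targets=[
    [[0, 0, 0.007], [0, 0, 0]],
    [[0, 0, 0.013], [0, 0, 0]],
    [[0, 0, 0.013], [0, 0, 0]],
  ],
)

```text
clock: 9.12
tool_pos: [0.4105, -0.1409, -0.0227]
eef_rot: [0.707, 0.707, -0.002, -0.003]
contact_force: [-0.3, -0.3, -0.5]
opening: 0.004
finger_force: 0.0
```

```bash
python3 -c "
from h import *
st=get_state();p=st['tool_pos'];t=snapshot('side');print(p,st['contact_force'],st['q'])
crop(t,'pics/d4.png',240,210,340,290,6)"
```

```text
[ 0.41048824 -0.1409067  -0.02268335] [-0.28842546 -0.32052694 -0.50901837] [ 0.39450662  0.95435878 -0.27640252  2.25328909  1.7436302   0.22899413
 -1.51695991]
```

View pics/d4.png

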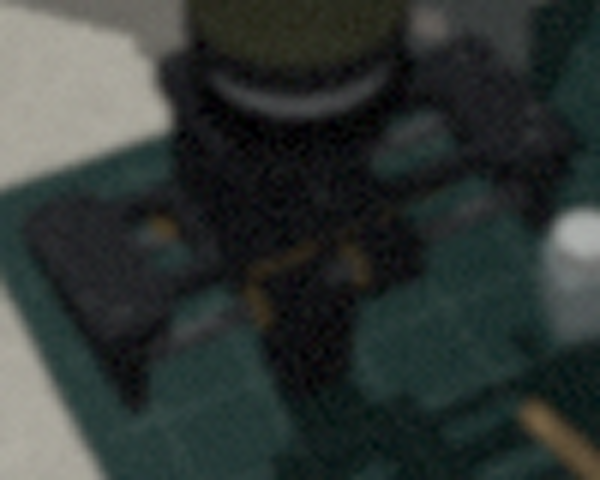

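The tips at crop pixel (310,390) now almost meet their shadow. I'll continue to contact.

Request:
send_rows(
  targets=[
    [[0, 0, 0.003], [0, 0, 0]],
    [[0, 0, 0.007], [0, 0, 0]],
    [[0, 0, 0.007], [0, 0, 0]],
  ],
)

```text
clock: 9.55
tool_pos: [0.4105, -0.1409, -0.0247]
eef_rot: [0.707, 0.707, -0.002, -0.003]
contact_force: [-0.2, 0.6, -0.4]
opening: 0.003
finger_force: 0.0
```

Request:
send_rows(
  targets=[
    [[0, 0, 0.003], [0, 0, 0]],
    [[0, 0, 0.007], [0, 0, 0]],
    [[0, 0, 0.007], [0, 0, 0]],
  ],
)

```text
clock: 9.93
tool_pos: [0.4105, -0.1409, -0.0268]
eef_rot: [0.707, 0.707, -0.002, -0.003]
contact_force: [0.6, -0.1, -1.2]
opening: 0.01
finger_force: 0.0
```

Request:
send_rows(
  targets=[
    [[0, 0, 0.003], [0, 0, 0]],
    [[0, 0, 0.007], [0, 0, 0]],
    [[0, 0, 0.007], [0, 0, 0]],
  ],
)

```text
clock: 10.3
tool_pos: [0.4106, -0.1409, -0.0271]
eef_rot: [0.707, 0.708, -0.002, -0.002]
contact_force: [-1.5, 0.4, 21.9]
opening: 0.003
finger_force: 11.2
```

Contact came at a reported z of -0.027, so the reported TCP lies 27 mm beyond the real tips. I'll add that offset to the planner and go back to tin B.

Request:
send_rows(
  targets=[
    [[0, 0, -0.1], [0, 0, 0]],
    [[0, 0, -0.3], [0, 0, 0]],
    [[0, 0, -0.4], [0, 0, 0]],
    [[0, 0, -0.4], [0, 0, 0]],
    [[0, 0, -0.4], [0, 0, 0]],
  ],
  fingers=0.65,
)

```text
clock: 10.92
tool_pos: [0.412, -0.1413, 0.0923]
eef_rot: [0.707, 0.707, -0.001, -0.002]
contact_force: [-0.0, 0.6, -0.3]
opening: 0.548
finger_force: 0.0
```

```bash
sed -i 's/    for x,y,z,th in wps:/    for x,y,z,th in wps:\n        z-=.027/' h.py; python3 -c "
from h import *
s=snapshot('top');t=snapshot('side');p=get_state()['tool_pos']
print('tin',onplane(s,*blob(s,334,260)[0],.0135))
plan((.439,-.084,.07,0),(.439,-.084,.006,0))"
```

```text
tin [ 0.43885632 -0.08413085  0.0135    ]
q [ 0.54  0.73 -0.51  2.21  0.9   0.43 -0.71] p [ 0.4112 -0.1413  0.0909] open 0.635 t 11.025
[0.191,0.094,0.159],[-0.002,-0.000,0.000]  rows 1.3
[0.191,0.095,0.372],[-0.002,-0.000,0.000]  rows 1.0
```

Request:
send_rows(
  targets=[
    [[0.191, 0.094, 0.1], [0, 0, 0]],
    [[0.191, 0.094, 0.16], [0, 0, 0]],
    [[0.191, 0.094, 0.2], [0, 0, 0]],
    [[0.191, 0.094, 0.29], [0, 0, 0]],
    [[0.191, 0.094, 0.36], [0, 0, 0]],
    [[0.191, 0.094, 0.37], [0, 0, 0]],
  ],
)

```text
clock: 11.78
tool_pos: [0.4375, -0.0833, -0.0218]
eef_rot: [0.706, 0.708, -0.004, -0.004]
contact_force: [-1.0, 0.1, 0.2]
opening: 0.651
finger_force: 0.0
```

Request:
send_rows(
  targets=[
    [[0, 0, 0], [0, 0, 0]],
    [[0, 0, 0], [0, 0, 0]],
    [[0, 0, 0], [0, 0, 0]],
    [[0, 0, 0], [0, 0, 0]],
    [[0, 0, 0], [0, 0, 0]],
  ],
  fingers=0.1,
)

```text
clock: 12.4
tool_pos: [0.4389, -0.0837, -0.0198]
eef_rot: [0.707, 0.707, -0.002, -0.003]
contact_force: [0.2, 0.0, 0.0]
opening: 0.345
finger_force: 15.0
```

```bash
python3 -c "
from h import *
t=37.6; p=get_state()['tool_pos']
a=drw(.05,.111); plan((p[0],p[1],.13,0),(*a,.13,t),(*a,.03,t),(*a,.018,t))"
```

```text
q [ 0.16  0.94 -0.12  2.22  1.66  0.1  -1.58] p [ 0.4389 -0.0837 -0.0198] open 0.345 t 12.4
[0.000,-0.003,-0.409],[-0.002,-0.000,0.000]  rows 2.0
[0.907,0.035,-0.409],[-0.002,-0.001,-0.209]  rows 4.4
[0.907,0.037,-0.076],[-0.002,-0.001,-0.209]  rows 1.6
[0.907,0.037,-0.036],[-0.002,-0.001,-0.209]  rows 0.2
```

Gripped (opening 30 mm). I'll transfer it.

Request:
send_rows(
  targets=[
    [[0, 0, -0.2], [0, 0, 0]],
    [[0, 0, -0.41], [0, 0, 0]],
    [[0.907, 0.037, -0.41], [0, 0, -0.209]],
    [[0.907, 0.037, -0.41], [0, 0, -0.209]],
    [[0.907, 0.037, -0.41], [0, 0, -0.209]],
    [[0.907, 0.037, -0.41], [0, 0, -0.209]],
    [[0.907, 0.037, -0.41], [0, 0, -0.209]],
    [[0.907, 0.037, -0.41], [0, 0, -0.209]],
    [[0.907, 0.037, -0.25], [0, 0, -0.209]],
    [[0.907, 0.037, -0.1], [0, 0, -0.209]],
    [[0.907, 0.037, -0.05], [0, 0, -0.209]],
    [[0.907, 0.037, -0.036], [0, 0, -0.209]],
  ],
)

```text
clock: 13.9
tool_pos: [0.4489, 0.1863, -0.0101]
eef_rot: [0.441, 0.897, -0.003, -0.004]
contact_force: [1.2, -1.8, 19.2]
opening: 0.344
finger_force: 15.0
```

```bash
python3 -c "
from h import *
print(get_state()['finger_force'],get_state()['contact_force'])
a=drw(.05,.111);plan((*a,.0175,37.6),(*a,.14,37.6),(.593,-.1945,.13,0),(.593,-.1945,.006,0))"
```

```text
15.00359756872058 [ 1.17388364 -1.82947671 19.18623881]
q [-0.21  0.96 -0.46  2.09  1.19  0.4  -1.  ] p [ 0.4489  0.1863 -0.0101] open 0.344 t 13.9
[0.004,0.007,-0.002],[-0.003,-0.001,0.000]  rows 0.1
[0.005,0.003,-0.410],[-0.003,-0.001,0.000]  rows 2.0
[-1.297,-0.398,-0.378],[-0.003,-0.000,0.209]  rows 6.5
[-1.299,-0.394,0.035],[-0.003,-0.000,0.209]  rows 2.0
```

Request:
send_rows(
  targets=[
    [[0, 0, -0.005], [0, 0, 0]],
    [[0, 0, -0.005], [0, 0, 0]],
    [[0, 0, -0.005], [0, 0, 0]],
    [[0, 0, -0.1], [0, 0, 0]],
    [[0, 0, -0.25], [0, 0, 0]],
    [[0, 0, -0.41], [0, 0, 0]],
    [[-0.9, -0.28, -0.4], [0, 0, 0.2]],
    [[-0.9, -0.28, -0.4], [0, 0, 0.2]],
    [[-0.9, -0.28, -0.4], [0, 0, 0.2]],
    [[-0.9, -0.28, -0.4], [0, 0, 0.2]],
    [[-0.9, -0.28, -0.4], [0, 0, 0.2]],
    [[-0.9, -0.28, -0.4], [0, 0, 0.2]],
  ],
  fingers=0.55,
)

```text
clock: 15.4
tool_pos: [0.5492, -0.0804, 0.1098]
eef_rot: [0.699, 0.715, -0.003, -0.002]
contact_force: [0.4, 1.0, -0.3]
opening: 0.549
finger_force: 0.0
```

```bash
cat >> h.py <<'E'
SEED={"tinA":((380,199),(370,253),.0135),"jarA":((370,228),(337,256),.03),"jarB":((405,283),(308,303),.03)}
def look():
    s=snapshot("top"); t=snapshot("side")
    for n,(a,b,z) in SEED.items():
        A=blob(s,*a);B=blob(t,*b); print(n,A[0].round(1),onplane(s,*A[0],z).round(4),B[0].round(1),onplane(t,*B[0],z).round(4))
    return s,t
E
python3 -c "
from h import *
s,t=look()
plan((.593,-.1945,.10,0),(.593,-.1945,.006,0))"
```

```text
tinA [378.2 200.7] [ 0.5879 -0.1914  0.0135] [377.5 245.2] [ 0.6262 -0.1811  0.0135]
jarA [372.5 224.6] [ 0.5264 -0.1744  0.03  ] [337.1 254.7] [ 0.5166 -0.1688  0.03  ]
jarB [404.2 283.6] [ 0.3877 -0.2514  0.03  ] [307.8 302.1] [ 0.3929 -0.2463  0.03  ]
q [ 0.41  0.81 -0.62  1.85  0.69  0.71 -0.57] p [ 0.5487 -0.0756  0.1102] open 0.552 t 15.5
[-0.401,0.137,0.122],[-0.002,-0.001,0.009]  rows 2.1
[-0.401,0.139,0.436],[-0.002,-0.001,0.009]  rows 1.5
```

Request:
send_rows(
  targets=[
    [[-0.401, 0.13, 0.05], [0, 0, 0.009]],
    [[-0.401, 0.13, 0.12], [0, 0, 0.009]],
    [[-0.401, 0.13, 0.15], [0, 0, 0.009]],
    [[-0.401, 0.131, 0.25], [0, 0, 0.009]],
    [[-0.401, 0.131, 0.36], [0, 0, 0.009]],
    [[-0.401, 0.131, 0.43], [0, 0, 0.009]],
    [[-0.401, 0.131, 0.435], [0, 0, 0.009]],
  ],
)

```text
clock: 16.38
tool_pos: [0.59, -0.1935, -0.0219]
eef_rot: [0.706, 0.708, -0.003, -0.004]
contact_force: [0.3, 0.3, 0.5]
opening: 0.549
finger_force: 0.0
```

Request:
send_rows(
  targets=[
    [[0, 0, 0], [0, 0, 0]],
    [[0, 0, 0], [0, 0, 0]],
    [[0, 0, 0], [0, 0, 0]],
    [[0, 0, 0], [0, 0, 0]],
    [[0, 0, 0], [0, 0, 0]],
  ],
  fingers=0.1,
)

```text
clock: 17.0
tool_pos: [0.5919, -0.1956, -0.0196]
eef_rot: [0.707, 0.707, -0.002, -0.002]
contact_force: [-1.0, -0.6, 6.4]
opening: 0.344
finger_force: 15.0
```

```bash
python3 -c "
from h import *
t=37.6; p=get_state()['tool_pos']; z=p[2]+.027
a=drw(.05,.069); plan((p[0],p[1],.13,0),(*a,.13,t),(*a,.03,t),(*a,z+.0105,t))"
```

```text
q [ 0.52  1.06 -0.52  1.68  0.81  0.64 -0.45] p [ 0.5919 -0.1956 -0.0196] open 0.344 t 17.0
[0.000,-0.002,-0.409],[-0.002,-0.000,0.000]  rows 2.0
[1.170,-0.389,-0.406],[-0.002,-0.001,-0.209]  rows 5.9
[1.169,-0.387,-0.073],[-0.002,-0.001,-0.209]  rows 1.6
[1.169,-0.387,-0.033],[-0.002,-0.001,-0.209]  rows 0.2
```

Request:
send_rows(
  targets=[
    [[0, 0, -0.2], [0, 0, 0]],
    [[0, 0, -0.41], [0, 0, 0]],
    [[0.9, -0.3, -0.41], [0, 0, -0.209]],
    [[0.9, -0.3, -0.41], [0, 0, -0.209]],
    [[0.9, -0.3, -0.41], [0, 0, -0.209]],
    [[0.9, -0.3, -0.41], [0, 0, -0.209]],
    [[0.9, -0.3, -0.41], [0, 0, -0.209]],
    [[0.9, -0.3, -0.41], [0, 0, -0.209]],
    [[0.9, -0.3, -0.41], [0, 0, -0.209]],
  ],
)

```text
clock: 18.12
tool_pos: [0.5018, 0.0729, 0.1028]
eef_rot: [0.441, 0.897, -0.002, -0.003]
contact_force: [0.8, -0.4, 0.7]
opening: 0.343
finger_force: 15.0
```

```bash
python3 -c "
from h import *
t=37.6
a=drw(.05,.069); plan((*a,.13,t),(*a,.03,t),(*a,.018,t))"
```

```text
q [ 0.2   0.81 -0.73  1.99  0.85  0.69 -0.43] p [0.5018 0.0729 0.1028] open 0.343 t 18.125
[0.271,0.098,-0.000],[-0.002,-0.001,0.000]  rows 1.4
[0.269,0.100,0.333],[-0.002,-0.001,0.000]  rows 1.6
[0.269,0.100,0.373],[-0.002,-0.001,0.000]  rows 0.2
```

Request:
send_rows(
  targets=[
    [[0.27, 0.1, 0], [0, 0, 0]],
    [[0.27, 0.1, 0], [0, 0, 0]],
    [[0.27, 0.1, 0.15], [0, 0, 0]],
    [[0.27, 0.1, 0.28], [0, 0, 0]],
    [[0.27, 0.1, 0.34], [0, 0, 0]],
    [[0.27, 0.1, 0.372], [0, 0, 0]],
    [[0.27, 0.1, 0.372], [0, 0, 0]],
  ],
)

```text
clock: 19.0
tool_pos: [0.4755, 0.1557, -0.0086]
eef_rot: [0.442, 0.897, -0.002, -0.003]
contact_force: [-0.1, -0.0, -0.5]
opening: 0.342
finger_force: 15.0
```

Request:
send_rows(
  targets=[
    [[0, 0, 0], [0, 0, 0]],
    [[0, 0, 0], [0, 0, 0]],
    [[0, 0, 0], [0, 0, 0]],
    [[0, 0, -0.1], [0, 0, 0]],
    [[0, 0, -0.25], [0, 0, 0]],
    [[0, 0, -0.42], [0, 0, 0]],
    [[0, 0, -0.42], [0, 0, 0]],
  ],
  fingers=0.5,
)

```text
clock: 19.88
tool_pos: [0.4778, 0.158, 0.1208]
eef_rot: [0.441, 0.897, 0.001, -0.001]
contact_force: [0.4, 0.7, 0.0]
opening: 0.498
finger_force: 0.0
```

```bash
python3 -c "
from h import *
s,t=look()
plan((.518,-.167,.13,-11),(.518,-.167,.09,-11),(.518,-.167,.008,-11))"
```

```text
tinA [380.7 187. ] [ 0.6229 -0.1977  0.0135] [377.6 245.3] [ 0.6261 -0.1815  0.0135]
jarA [369.1 228. ] [ 0.5179 -0.166   0.03  ] [337.1 254.8] [ 0.5165 -0.169   0.03  ]
jarB [404.6 283.1] [ 0.3889 -0.2523  0.03  ] [307.7 304.4] [ 0.3899 -0.2508  0.03  ]
q [ 0.03  0.77 -0.73  2.    0.81  0.69 -0.57] p [0.476  0.1562 0.1177] open 0.501 t 19.975
[-0.939,-0.547,0.048],[-0.002,-0.001,0.270]  rows 5.2
[-0.939,-0.547,0.181],[-0.002,-0.001,0.270]  rows 0.6
[-0.940,-0.545,0.455],[-0.002,-0.001,0.270]  rows 1.3
```

Request:
send_rows(
  targets=[
    [[-0.939, -0.547, 0.0], [0, 0, 0.27]],
    [[-0.939, -0.547, 0.0], [0, 0, 0.27]],
    [[-0.939, -0.547, 0.0], [0, 0, 0.27]],
    [[-0.939, -0.547, 0.05], [0, 0, 0.27]],
    [[-0.939, -0.547, 0.05], [0, 0, 0.27]],
    [[-0.939, -0.547, 0.05], [0, 0, 0.27]],
    [[-0.939, -0.547, 0.05], [0, 0, 0.27]],
    [[-0.94, -0.546, 0.18], [0, 0, 0.27]],
    [[-0.94, -0.546, 0.28], [0, 0, 0.27]],
    [[-0.94, -0.546, 0.38], [0, 0, 0.27]],
    [[-0.94, -0.546, 0.45], [0, 0, 0.27]],
    [[-0.94, -0.546, 0.453], [0, 0, 0.27]],
  ],
  fingers=0.65,
)

```text
clock: 21.48
tool_pos: [0.5166, -0.1632, -0.02]
eef_rot: [0.77, 0.638, -0.003, -0.004]
contact_force: [-0.6, -0.4, 0.3]
opening: 0.652
finger_force: 0.0
```

Request:
send_rows(
  targets=[
    [[0, 0, 0], [0, 0, 0]],
    [[0, 0, 0], [0, 0, 0]],
    [[0, 0, 0], [0, 0, 0]],
    [[0, 0, 0], [0, 0, 0]],
    [[0, 0, 0], [0, 0, 0]],
    [[0, 0, 0], [0, 0, 0]],
  ],
  fingers=0.1,
)

```text
clock: 22.22
tool_pos: [0.5181, -0.1667, -0.0181]
eef_rot: [0.771, 0.637, -0.002, -0.002]
contact_force: [-0.6, 0.5, 6.5]
opening: 0.329
finger_force: 14.5
```

```bash
python3 -c "
from h import *
t=37.6; p=get_state()['tool_pos']; z=p[2]+.027
a=drw(.05,-.069); plan((p[0],p[1],.14,-11),(*a,.14,t),(*a,.04,t),(*a,z+.0105,t))"
```

```text
q [ 0.44  0.98 -0.36  1.93  0.85  0.4  -0.77] p [ 0.5181 -0.1667 -0.0181] open 0.329 t 22.225
[-0.000,-0.003,-0.437],[-0.002,0.000,0.000]  rows 2.1
[0.722,-0.001,-0.438],[-0.002,-0.001,-0.270]  rows 4.5
[0.722,0.001,-0.104],[-0.002,-0.001,-0.270]  rows 1.6
[0.722,0.002,-0.036],[-0.002,-0.001,-0.270]  rows 0.3
```

Request:
send_rows(
  targets=[
    [[0, 0, -0.2], [0, 0, 0]],
    [[0, 0, -0.44], [0, 0, 0]],
    [[0.722, 0, -0.44], [0, 0, -0.27]],
    [[0.722, 0, -0.44], [0, 0, -0.27]],
    [[0.722, 0, -0.44], [0, 0, -0.27]],
    [[0.722, 0, -0.44], [0, 0, -0.27]],
    [[0.722, 0, -0.44], [0, 0, -0.27]],
    [[0.722, 0, -0.44], [0, 0, -0.27]],
    [[0.722, 0, -0.28], [0, 0, -0.27]],
    [[0.722, 0.001, -0.13], [0, 0, -0.27]],
    [[0.722, 0.001, -0.06], [0, 0, -0.27]],
    [[0.722, 0.001, -0.035], [0, 0, -0.27]],
  ],
)

```text
clock: 23.72
tool_pos: [0.5586, 0.0452, -0.009]
eef_rot: [0.442, 0.897, -0.002, -0.004]
contact_force: [-1.2, -0.3, 22.4]
opening: 0.319
finger_force: 14.9
```

Request:
send_rows(
  targets=[
    [[0, 0, 0], [0, 0, 0]],
    [[0, 0, 0], [0, 0, 0]],
    [[0, 0, 0], [0, 0, 0]],
    [[0, 0, 0], [0, 0, 0]],
    [[0, 0, -0.1], [0, 0, 0]],
    [[0, 0, -0.25], [0, 0, 0]],
    [[0, 0, -0.42], [0, 0, 0]],
    [[0, 0, -0.42], [0, 0, 0]],
  ],
  fingers=0.5,
)

```text
clock: 24.72
tool_pos: [0.5621, 0.047, 0.1211]
eef_rot: [0.441, 0.897, 0.001, -0.001]
contact_force: [-0.4, 0.6, 0.5]
opening: 0.501
finger_force: 0.0
```

```bash
python3 -c "
from h import *
s,t=look()
plan((.389,-.2515,.13,-41),(.389,-.2515,.09,-41),(.389,-.2515,.008,-41))"
```

```text
tinA [380.8 186.9] [ 0.623  -0.1978  0.0135] [377.6 245.3] [ 0.626  -0.1816  0.0135]
jarA [368.2 233. ] [ 0.5057 -0.1639  0.03  ] [334.2 255.7] [ 0.5092 -0.1681  0.03  ]
jarB [404.3 283.5] [ 0.3879 -0.2517  0.03  ] [307.8 302.2] [ 0.3929 -0.2464  0.03  ]
q [ 0.27  0.85 -0.78  1.82  0.79  0.83 -0.25] p [0.5597 0.0454 0.1175] open 0.506 t 24.825
[-0.436,-1.055,0.053],[-0.002,0.000,0.437]  rows 7.4
[-0.437,-1.054,0.186],[-0.002,0.000,0.437]  rows 0.6
[-0.438,-1.052,0.459],[-0.002,0.000,0.437]  rows 1.3
```

Request:
send_rows(
  targets=[
    [[-0.436, -1.0, 0.0], [0, 0, 0.437]],
    [[-0.436, -1.0, 0.0], [0, 0, 0.437]],
    [[-0.436, -1.0, 0.0], [0, 0, 0.437]],
    [[-0.436, -1.0, 0.05], [0, 0, 0.437]],
    [[-0.436, -1.0, 0.05], [0, 0, 0.437]],
    [[-0.436, -1.0, 0.05], [0, 0, 0.437]],
    [[-0.436, -1.0, 0.05], [0, 0, 0.437]],
    [[-0.436, -1.0, 0.05], [0, 0, 0.437]],
    [[-0.436, -1.0, 0.05], [0, 0, 0.437]],
    [[-0.436, -1.0, 0.05], [0, 0, 0.437]],
  ],
  fingers=0.65,
)

```text
clock: 26.08
tool_pos: [0.4017, -0.2407, 0.1028]
eef_rot: [0.91, 0.415, -0.004, -0.002]
contact_force: [0.6, 0.3, 0.1]
opening: 0.647
finger_force: 0.0
```

```bash
python3 -c "
from h import *
plan((.389,-.2515,.13,-41),(.389,-.2515,.09,-41),(.389,-.2515,.008,-41))"
```

```text
q [ 0.69  0.71 -0.4   2.11  0.62  0.45 -0.91] p [ 0.4017 -0.2407  0.1028] open 0.647 t 26.075
[-0.055,-0.008,-0.000],[-0.002,0.002,0.001]  rows 0.3
[-0.054,-0.007,0.133],[-0.002,0.002,0.001]  rows 0.6
[-0.053,-0.005,0.406],[-0.002,0.002,0.001]  rows 1.3
```

Request:
send_rows(
  targets=[
    [[-0.054, -0.007, 0.0], [0, 0, 0]],
    [[-0.054, -0.007, 0.13], [0, 0, 0]],
    [[-0.054, -0.006, 0.23], [0, 0, 0]],
    [[-0.053, -0.005, 0.33], [0, 0, 0]],
    [[-0.053, -0.005, 0.4], [0, 0, 0]],
    [[-0.053, -0.005, 0.404], [0, 0, 0]],
  ],
)

```text
clock: 26.82
tool_pos: [0.3882, -0.2521, -0.0186]
eef_rot: [0.91, 0.415, -0.005, -0.003]
contact_force: [0.5, -0.6, 0.3]
opening: 0.649
finger_force: 0.0
```

Request:
send_rows(
  targets=[
    [[0, 0, 0], [0, 0, 0]],
    [[0, 0, 0], [0, 0, 0]],
    [[0, 0, 0], [0, 0, 0]],
    [[0, 0, 0], [0, 0, 0]],
    [[0, 0, 0], [0, 0, 0]],
    [[0, 0, 0], [0, 0, 0]],
  ],
  fingers=0.1,
)

```text
clock: 27.58
tool_pos: [0.3901, -0.2522, -0.017]
eef_rot: [0.91, 0.415, -0.003, -0.001]
contact_force: [0.0, -0.7, 6.9]
opening: 0.319
finger_force: 15.0
```

```bash
python3 -c "
from h import *
t=37.6; p=get_state()['tool_pos']; z=p[2]+.027
a=drw(.05,-.111); plan((p[0],p[1],.14,-41),(*a,.14,t),(*a,.04,t),(*a,z+.0105,t))"
```

```text
q [ 0.5   0.93 -0.05  2.17  0.85  0.06 -1.09] p [ 0.3901 -0.2522 -0.017 ] open 0.319 t 27.575
[-0.002,-0.002,-0.433],[-0.001,0.001,0.000]  rows 2.1
[1.091,-0.090,-0.438],[-0.002,0.000,-0.437]  rows 7.3
[1.093,-0.088,-0.104],[-0.002,0.000,-0.437]  rows 1.6
[1.093,-0.088,-0.039],[-0.002,0.000,-0.437]  rows 0.3
```

Request:
send_rows(
  targets=[
    [[0, 0, -0.2], [0, 0, 0]],
    [[0, 0, -0.43], [0, 0, 0]],
    [[1.0, -0.09, -0.436], [0, 0, -0.437]],
    [[1.0, -0.09, -0.436], [0, 0, -0.437]],
    [[1.0, -0.09, -0.436], [0, 0, -0.437]],
    [[1.0, -0.09, -0.436], [0, 0, -0.437]],
    [[1.0, -0.09, -0.436], [0, 0, -0.437]],
    [[1.0, -0.09, -0.436], [0, 0, -0.437]],
    [[1.0, -0.09, -0.436], [0, 0, -0.437]],
    [[1.0, -0.09, -0.436], [0, 0, -0.437]],
    [[1.0, -0.09, -0.436], [0, 0, -0.437]],
  ],
)

```text
clock: 28.95
tool_pos: [0.5668, -0.0081, 0.1117]
eef_rot: [0.441, 0.897, -0.002, -0.004]
contact_force: [-0.2, -1.1, -0.3]
opening: 0.312
finger_force: 15.0
```

```bash
python3 -c "
from h import *
t=37.6
a=drw(.05,-.111); plan((*a,.13,t),(*a,.04,t),(*a,.0207,t))"
```

```text
q [ 0.4   0.88 -0.85  1.81  0.85  0.87 -0.2 ] p [ 0.5668 -0.0081  0.1117] open 0.312 t 28.95
[0.017,0.091,0.029],[-0.002,-0.002,0.000]  rows 0.5
[0.015,0.093,0.329],[-0.002,-0.002,0.000]  rows 1.4
[0.015,0.093,0.393],[-0.002,-0.002,0.000]  rows 0.3
```

Request:
send_rows(
  targets=[
    [[0.016, 0.092, 0.0], [0, 0, 0]],
    [[0.016, 0.092, 0.05], [0, 0, 0]],
    [[0.015, 0.093, 0.18], [0, 0, 0]],
    [[0.015, 0.093, 0.29], [0, 0, 0]],
    [[0.015, 0.093, 0.36], [0, 0, 0]],
    [[0.015, 0.093, 0.39], [0, 0, 0]],
    [[0.015, 0.093, 0.39], [0, 0, 0]],
  ],
)

```text
clock: 29.82
tool_pos: [0.5857, 0.0129, -0.0051]
eef_rot: [0.441, 0.898, -0.001, -0.003]
contact_force: [-0.5, 0.2, 0.2]
opening: 0.317
finger_force: 15.0
```

Request:
send_rows(
  targets=[
    [[0, 0, 0], [0, 0, 0]],
    [[0, 0, 0], [0, 0, 0]],
    [[0, 0, 0], [0, 0, 0]],
    [[0, 0, 0], [0, 0, 0]],
    [[0, 0, -0.1], [0, 0, 0]],
    [[0, 0, -0.25], [0, 0, 0]],
    [[0, 0, -0.42], [0, 0, 0]],
    [[0, 0, -0.42], [0, 0, 0]],
  ],
  fingers=0.5,
)

```text
clock: 30.82
tool_pos: [0.5892, 0.0141, 0.1248]
eef_rot: [0.441, 0.898, 0.001, -0.0]
contact_force: [0.1, -0.1, -0.7]
opening: 0.5
finger_force: 0.0
```

```bash
cat >> h.py <<'E'
TS={"file":((396,245),(340,288),20),"knife":((438,280),(335,343),34)}
def tools():
    s=snapshot("top"); t=snapshot("side")
    for n,(a,b,r) in TS.items():
      for v,c in((s,a),(t,b)):
        p=blob(v,*c,r=r)[3]; q=p-p.mean(0); d=np.linalg.svd(q[::7],full_matrices=False)[2][0]; e=q@d
        W=[onplane(v,*(p.mean(0)+d*np.percentile(e,k)),.006) for k in(.5,99.5)]
        print(n,W[0][:2].round(4),W[1][:2].round(4),np.linalg.norm(W[0]-W[1]).round(3),np.degrees(np.arctan2(*(W[0]-W[1])[[1,0]])).round(1))
E
python3 -c "
from h import *
tools()
plan((.480,-.2435,.13,8.6),(.480,-.2435,.07,8.6),(.480,-.2435,.003,8.6))"
```

```text
file [ 0.5332 -0.2665] [ 0.427  -0.2243] 0.114 -21.6
file [ 0.4735 -0.1953] [ 0.4858 -0.2742] 0.08 98.9
knife [ 0.3163 -0.2559] [ 0.3158 -0.2713] 0.015 87.9
knife [ 0.4564 -0.356 ] [ 0.3405 -0.3248] 0.12 -15.1
q [ 0.36  0.89 -0.85  1.74  0.83  0.92 -0.19] p [0.5866 0.0124 0.1209] open 0.5 t 30.925
[-0.458,-0.802,0.062],[-0.002,-0.001,0.161]  rows 4.4
[-0.459,-0.801,0.262],[-0.002,-0.001,0.161]  rows 1.0
[-0.460,-0.800,0.486],[-0.002,-0.001,0.161]  rows 1.1
```

Request:
send_rows(
  targets=[
    [[-0.459, -0.801, 0.06], [0, 0, 0.161]],
    [[-0.459, -0.801, 0.06], [0, 0, 0.161]],
    [[-0.459, -0.801, 0.06], [0, 0, 0.161]],
    [[-0.459, -0.801, 0.06], [0, 0, 0.161]],
    [[-0.459, -0.801, 0.06], [0, 0, 0.161]],
    [[-0.459, -0.801, 0.06], [0, 0, 0.161]],
    [[-0.459, -0.801, 0.25], [0, 0, 0.161]],
    [[-0.46, -0.8, 0.35], [0, 0, 0.161]],
    [[-0.46, -0.8, 0.44], [0, 0, 0.161]],
    [[-0.46, -0.8, 0.48], [0, 0, 0.161]],
    [[-0.46, -0.8, 0.484], [0, 0, 0.161]],
  ],
  fingers=0.4,
)

```text
clock: 32.3
tool_pos: [0.48, -0.2415, -0.0242]
eef_rot: [0.651, 0.759, -0.002, -0.004]
contact_force: [0.4, -0.9, 0.1]
opening: 0.399
finger_force: 0.0
```

Request:
send_rows(
  targets=[
    [[0, 0, 0], [0, 0, 0]],
    [[0, 0, 0], [0, 0, 0]],
    [[0, 0, 0], [0, 0, 0]],
    [[0, 0, 0], [0, 0, 0]],
    [[0, 0, 0], [0, 0, 0]],
    [[0, 0, 0], [0, 0, 0]],
  ],
  fingers=0,
)

```text
clock: 33.05
tool_pos: [0.4804, -0.2433, -0.023]
eef_rot: [0.651, 0.759, -0.002, -0.002]
contact_force: [-0.1, 0.4, 6.4]
opening: 0.11
finger_force: 15.0
```

```bash
python3 -c "
from h import *
t=-52.4; p=get_state()['tool_pos']; z=p[2]+.027
for x,y in((.10,.018),):
  a=drw(x,y); print(a); plan((p[0],p[1],.13,8.6),(*a,.13,t),(*a,z+.022,t))"
```

```text
[0.5462417  0.14527994]
q [ 0.69  1.02 -0.53  1.94  1.08  0.51 -0.48] p [ 0.4804 -0.2433 -0.023 ] open 0.11 t 33.05
[0.000,-0.003,-0.420],[-0.002,-0.000,0.001]  rows 2.0
[1.247,0.410,-0.422],[-0.002,0.001,0.339]  rows 6.3
[1.247,0.412,-0.075],[-0.002,0.001,0.339]  rows 1.7
```

Gripped (10 mm). I'll place it turned 10°, parallel to the brush, and clear of it.

Request:
send_rows(
  targets=[
    [[0, 0, -0.2], [0, 0, 0]],
    [[0, 0, -0.42], [0, 0, 0]],
    [[1.0, 0.3, -0.42], [0, 0, 0.28]],
    [[1.0, 0.3, -0.42], [0, 0, 0.28]],
    [[1.0, 0.3, -0.42], [0, 0, 0.28]],
    [[1.0, 0.3, -0.42], [0, 0, 0.28]],
    [[1.0, 0.3, -0.42], [0, 0, 0.28]],
    [[1.0, 0.3, -0.42], [0, 0, 0.28]],
    [[1.0, 0.3, -0.42], [0, 0, 0.28]],
    [[1.0, 0.3, -0.42], [0, 0, 0.28]],
    [[1.0, 0.3, -0.42], [0, 0, 0.28]],
  ],
)

```text
clock: 34.42
tool_pos: [0.5243, 0.0649, 0.102]
eef_rot: [0.913, 0.408, -0.004, -0.001]
contact_force: [0.6, -0.5, -0.0]
opening: 0.111
finger_force: 15.0
```

```bash
python3 -c "
from h import *
t=-42.4
a=drw(.09,.0145); plan((*a,.13,t),(*a,.07,t),(*a,.025,t))
s=snapshot('top')
crop(s,'pics/e1.png',190,130,330,290,3.6)"
```

```text
q [ 0.06  0.76 -0.44  1.94  0.57  0.57 -1.5 ] p [0.5243 0.0649 0.102 ] open 0.111 t 34.425
[0.213,-0.119,-0.004],[-0.002,0.002,0.003]  rows 1.2
[0.215,-0.118,0.196],[-0.002,0.002,0.003]  rows 1.0
[0.215,-0.117,0.346],[-0.002,0.002,0.003]  rows 0.7
```

View pics/e1.png

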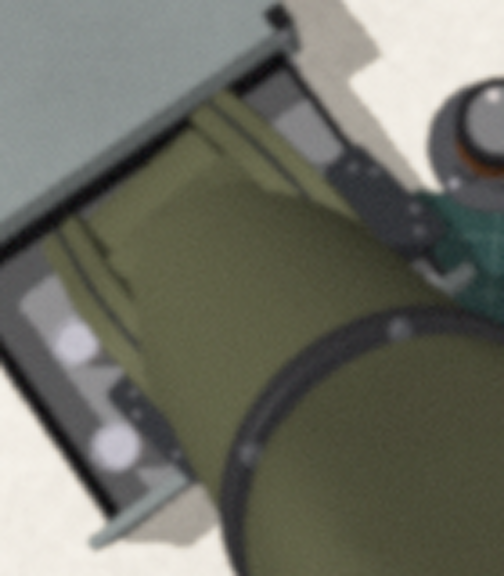

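The arm hides most of the drawer. The kept tin (72,340) and one placed tin (115,447) stand upright on the left. I'll place the file.

Request:
send_rows(
  targets=[
    [[0.214, -0.118, 0.0], [0, 0, 0]],
    [[0.214, -0.118, 0.0], [0, 0, 0]],
    [[0.214, -0.118, 0.12], [0, 0, 0]],
    [[0.215, -0.118, 0.23], [0, 0, 0]],
    [[0.215, -0.117, 0.31], [0, 0, 0]],
    [[0.215, -0.117, 0.345], [0, 0, 0]],
    [[0.215, -0.117, 0.345], [0, 0, 0]],
  ],
)

```text
clock: 35.35
tool_pos: [0.5402, 0.138, -0.0017]
eef_rot: [0.913, 0.409, -0.004, -0.002]
contact_force: [-0.3, -0.3, 0.3]
opening: 0.112
finger_force: 15.0
```

Request:
send_rows(
  targets=[
    [[0, 0, 0], [0, 0, 0]],
    [[0, 0, 0], [0, 0, 0]],
    [[0, 0, -0.05], [0, 0, 0]],
    [[0, 0, -0.2], [0, 0, 0]],
    [[0, 0, -0.38], [0, 0, 0]],
    [[0, 0, -0.38], [0, 0, 0]],
  ],
  fingers=0.19,
)

```text
clock: 36.1
tool_pos: [0.5442, 0.14, 0.1176]
eef_rot: [0.913, 0.409, 0.002, -0.002]
contact_force: [-0.7, -0.9, -0.6]
opening: 0.186
finger_force: 0.0
```

```bash
python3 -c "
from h import *
tools()
plan((.384,-.3375,.13,-105),(.384,-.3375,.07,-105),(.384,-.3375,.003,-105))"
```

```text
file [ 0.4601 -0.184 ] [ 0.4441 -0.2859] 0.103 81.1
file [ 0.4794 -0.1685] [ 0.437  -0.2747] 0.114 68.2
knife [ 0.4539 -0.3578] [ 0.3382 -0.3263] 0.12 -15.2
knife [ 0.4558 -0.3559] [ 0.3404 -0.3248] 0.119 -15.1
q [-0.06  0.77 -0.46  1.84  0.53  0.66 -1.57] p [0.5415 0.1383 0.1137] open 0.192 t 36.2
[-1.533,0.664,0.038],[-0.001,0.002,0.352]  rows 8.0
[-1.533,0.665,0.238],[-0.001,0.002,0.352]  rows 1.0
[-1.532,0.666,0.461],[-0.001,0.002,0.352]  rows 1.1
```

Request:
send_rows(
  targets=[
    [[-0.9, 0.4, 0.0], [0, 0, 0.2]],
    [[-0.9, 0.4, 0.0], [0, 0, 0.2]],
    [[-0.9, 0.4, 0.0], [0, 0, 0.2]],
    [[-0.9, 0.4, 0.0], [0, 0, 0.2]],
    [[-0.9, 0.4, 0.0], [0, 0, 0.2]],
    [[-0.9, 0.4, 0.0], [0, 0, 0.2]],
  ],
  fingers=0.4,
)

```text
clock: 36.95
tool_pos: [0.4479, -0.1472, 0.112]
eef_rot: [0.995, 0.103, -0.006, 0.0]
contact_force: [0.2, 0.2, -0.2]
opening: 0.401
finger_force: 0.0
```

```bash
python3 -c "
from h import *
plan((.384,-.3375,.13,-105),(.384,-.3375,.07,-105),(.384,-.3375,.003,-105))"
```

```text
q [ 0.41  0.68 -0.31  2.1   0.48  0.44 -1.63] p [ 0.4479 -0.1472  0.112 ] open 0.401 t 36.95
[-0.338,0.577,0.033],[0.001,0.004,0.149]  rows 3.2
[-0.336,0.577,0.233],[0.001,0.004,0.149]  rows 1.0
[-0.333,0.578,0.457],[0.001,0.004,0.149]  rows 1.1
```

Request:
send_rows(
  targets=[
    [[-0.338, 0.577, 0.03], [0, 0.004, 0.149]],
    [[-0.338, 0.577, 0.03], [0, 0.004, 0.149]],
    [[-0.338, 0.577, 0.03], [0, 0.004, 0.149]],
    [[-0.338, 0.577, 0.03], [0, 0.004, 0.149]],
    [[-0.337, 0.577, 0.13], [0, 0.004, 0.149]],
    [[-0.336, 0.577, 0.23], [0, 0.004, 0.149]],
    [[-0.335, 0.577, 0.33], [0, 0.004, 0.149]],
    [[-0.334, 0.578, 0.42], [0, 0.004, 0.149]],
    [[-0.333, 0.578, 0.455], [0, 0.004, 0.149]],
    [[-0.333, 0.578, 0.455], [0, 0.004, 0.149]],
  ],
)

```text
clock: 38.2
tool_pos: [0.39, -0.332, -0.0236]
eef_rot: [0.992, -0.125, 0.002, -0.001]
contact_force: [-0.8, 0.1, -0.1]
opening: 0.402
finger_force: 0.0
```

Request:
send_rows(
  targets=[
    [[0, 0, 0], [0, 0, 0]],
    [[0, 0, 0], [0, 0, 0]],
    [[0, 0, 0], [0, 0, 0]],
    [[0, 0, 0], [0, 0, 0]],
    [[0, 0, 0], [0, 0, 0]],
    [[0, 0, 0], [0, 0, 0]],
  ],
  fingers=0,
)

```text
clock: 38.95
tool_pos: [0.3898, -0.3339, -0.0224]
eef_rot: [0.992, -0.127, 0.003, -0.0]
contact_force: [-0.4, -1.2, 6.7]
opening: 0.108
finger_force: 15.0
```

```bash
python3 -c "
from h import *
t=-52.4; p=get_state()['tool_pos']; z=p[2]+.027
a=drw(.10,-.015); print(a,p); plan((p[0],p[1],.13,-105),(*a,.13,t))
s=snapshot('top'); crop(s,'pics/e2.png',190,130,350,290,3.7)"
```

```text
[0.56637811 0.11913563] [ 0.38984915 -0.33392591 -0.02240836]
q [ 0.68  0.95 -0.09  2.04  0.47  0.16 -1.67] p [ 0.3898 -0.3339 -0.0224] open 0.108 t 38.95
[0.003,-0.000,-0.418],[-0.000,-0.002,0.003]  rows 2.0
[0.193,-1.610,-0.415],[0.001,-0.002,-0.290]  rows 7.8
```

View pics/e2.png

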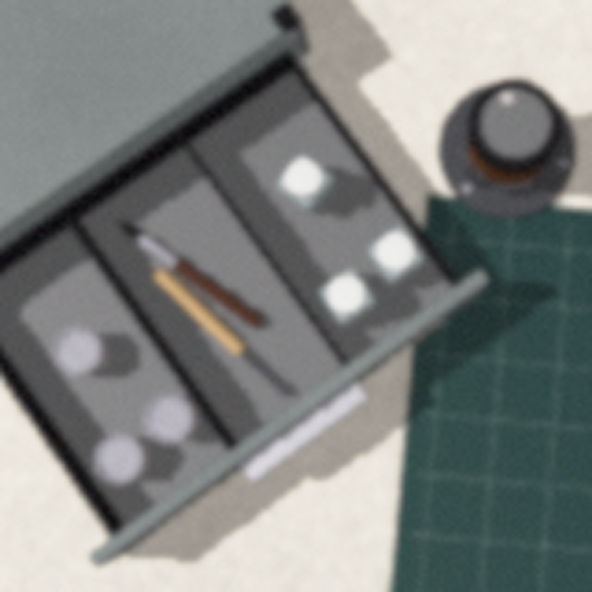

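e2 shows all three tins upright on the left, all three jars upright on the right, and the file lying beside the brush in the middle. The knife is gripped. I'll lay it parallel to the brush on its other side.

Request:
send_rows(
  targets=[
    [[0, 0, -0.2], [0, 0, 0]],
    [[0, 0, -0.42], [0, 0, 0]],
    [[0.12, -1.0, -0.42], [0, 0, -0.3]],
    [[0.12, -1.0, -0.42], [0, 0, -0.3]],
    [[0.12, -1.0, -0.42], [0, 0, -0.3]],
    [[0.12, -1.0, -0.42], [0, 0, -0.3]],
    [[0.12, -1.0, -0.42], [0, 0, -0.3]],
    [[0.12, -1.0, -0.42], [0, 0, -0.3]],
    [[0.12, -1.0, -0.42], [0, 0, -0.3]],
  ],
)

```text
clock: 40.12
tool_pos: [0.4981, -0.0531, 0.1034]
eef_rot: [0.941, 0.337, 0.002, 0.001]
contact_force: [0.7, -0.1, -0.5]
opening: 0.108
finger_force: 15.0
```

```bash
python3 -c "
from h import *
t=-33.8
a=drw(.105,-.0155); plan((*a,.13,t),(*a,.025,t))"
```

```text
q [ 0.28  0.73 -0.43  2.03  0.62  0.5  -1.49] p [ 0.4981 -0.0531  0.1034] open 0.108 t 40.125
[0.557,-0.297,0.002],[0.001,-0.001,-0.093]  rows 3.0
[0.556,-0.298,0.352],[0.001,-0.001,-0.093]  rows 1.7
```

Request:
send_rows(
  targets=[
    [[0.557, -0.297, 0.0], [0, 0, -0.093]],
    [[0.557, -0.297, 0.0], [0, 0, -0.093]],
    [[0.557, -0.297, 0.0], [0, 0, -0.093]],
    [[0.557, -0.297, 0.0], [0, 0, -0.093]],
    [[0.557, -0.297, 0.0], [0, 0, -0.093]],
    [[0.556, -0.298, 0.12], [0, 0, -0.093]],
    [[0.556, -0.298, 0.24], [0, 0, -0.093]],
    [[0.556, -0.298, 0.32], [0, 0, -0.093]],
    [[0.556, -0.298, 0.351], [0, 0, -0.093]],
    [[0.556, -0.298, 0.351], [0, 0, -0.093]],
  ],
)

```text
clock: 41.38
tool_pos: [0.571, 0.1209, -0.0015]
eef_rot: [0.883, 0.47, 0.001, 0.002]
contact_force: [0.8, -0.3, 0.1]
opening: 0.111
finger_force: 15.1
```

Request:
send_rows(
  targets=[
    [[0, 0, 0], [0, 0, 0]],
    [[0, 0, 0], [0, 0, 0]],
    [[0, 0, -0.05], [0, 0, 0]],
    [[0, 0, -0.2], [0, 0, 0]],
    [[0, 0, -0.38], [0, 0, 0]],
    [[0, 0, -0.38], [0, 0, 0]],
  ],
  fingers=0.19,
)

```text
clock: 42.12
tool_pos: [0.5753, 0.1233, 0.1184]
eef_rot: [0.882, 0.47, 0.008, 0.003]
contact_force: [0.6, 0.1, 0.4]
opening: 0.188
finger_force: 0.0
```

```bash
python3 -c "
from h import *
t=-52.4
a=drw(-.075,0); plan((*a,.12,t),(*a,.035,t))"
```

```text
q [ 0.02  0.8  -0.54  1.77  0.6   0.72 -1.44] p [0.5753 0.1233 0.1184] open 0.188 t 42.125
[-0.566,-0.250,0.075],[0.003,-0.004,0.103]  rows 3.0
[-0.569,-0.254,0.359],[0.003,-0.004,0.103]  rows 1.4
```

Request:
send_rows(
  targets=[
    [[-0.53, -0.25, 0.05], [0, -0.004, 0.103]],
    [[-0.53, -0.25, 0.05], [0, -0.004, 0.103]],
    [[-0.53, -0.25, 0.07], [0, -0.004, 0.103]],
    [[-0.53, -0.25, 0.07], [0, -0.004, 0.103]],
    [[-0.53, -0.25, 0.07], [0, -0.004, 0.103]],
  ],
  fingers=0,
)

```text
clock: 42.75
tool_pos: [0.4219, 0.0328, 0.0912]
eef_rot: [0.946, 0.323, -0.002, 0.004]
contact_force: [-0.0, 0.8, -0.3]
opening: 0.008
finger_force: 0.0
```

```bash
python3 -c "
from h import *
t=-52.4
plan(*[(*drw(x,0),z,t) for x,z in((-.06,.12),(-.06,.035),(-.03,.035))])
s=snapshot('top');u=snapshot('side')
a=cv2.resize(s['img'][130:290,190:350],(480,480),interpolation=cv2.INTER_CUBIC);b=cv2.resize(u['img'][140:240,210:360],(480,320),interpolation=cv2.INTER_CUBIC)
b=cv2.resize(b,(320,213)); o=np.zeros((480,800,3),np.uint8);o[:,:480]=a;o[:213,480:]=b; cv2.imwrite('pics/f1.png',o)"
```

```text
q [-0.02  0.69 -0.27  2.26  0.71  0.28 -1.84] p [0.4219 0.0328 0.0912] open 0.008 t 42.75
[0.024,0.016,-0.006],[0.002,0.002,0.000]  rows 0.1
[0.025,0.014,0.277],[0.002,0.002,0.000]  rows 1.4
[0.125,0.014,0.277],[0.002,0.002,0.000]  rows 0.5
```

View pics/f1.png

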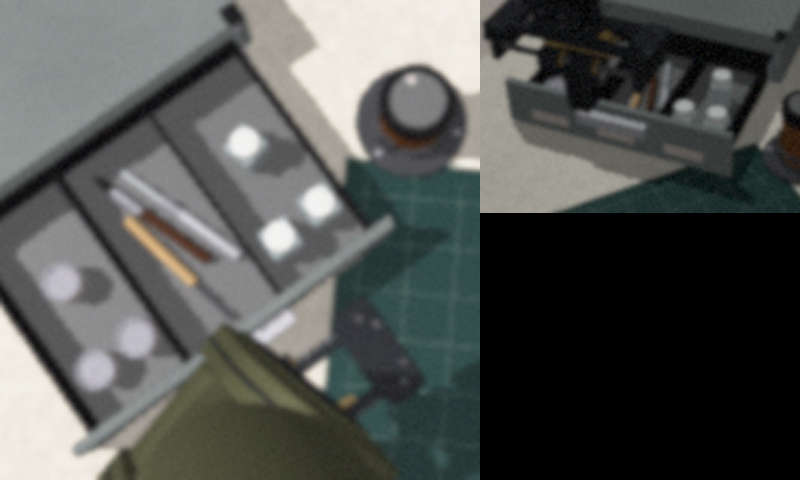

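f1 shows the knife, brush and file side by side in the middle compartment, with the tins and jars upright in theirs. Next is closing the drawer.

Request:
send_rows(
  targets=[
    [[0.024, 0.015, 0.1], [0, 0, 0]],
    [[0.025, 0.014, 0.2], [0, 0, 0]],
    [[0.025, 0.014, 0.277], [0, 0, 0]],
    [[0.05, 0.014, 0.277], [0, 0, 0]],
    [[0.08, 0.014, 0.277], [0, 0, 0]],
    [[0.12, 0.014, 0.277], [0, 0, 0]],
    [[0.16, 0.014, 0.277], [0, 0, 0]],
    [[0.2, 0.014, 0.277], [0, 0, 0]],
    [[0.24, 0.014, 0.277], [0, 0, 0]],
    [[0.28, 0.014, 0.277], [0, 0, 0]],
    [[0.32, 0.014, 0.277], [0, 0, 0]],
    [[0.36, 0.014, 0.277], [0, 0, 0]],
  ],
)

```text
clock: 44.35
tool_pos: [0.5088, 0.0947, 0.0069]
eef_rot: [0.946, 0.323, -0.003, 0.004]
contact_force: [-0.5, -1.7, -0.3]
opening: 0.003
finger_force: 0.6
```

```bash
python3 -c "
from h import *
p=get_state()['tool_pos'][:2]-F; print('drawer x,y',p@EX,p@EY)
plan(*[(*drw(x,0),.035,-52.4) for x in(.15,.18)])"
```

```text
drawer x,y 0.039466905229805366 0.0008028048055112903
q [-0.01  0.93 -0.45  2.01  0.98  0.45 -2.14] p [0.5088 0.0947 0.0069] open 0.003 t 44.35
[0.368,0.003,-0.007],[0.002,0.003,0.000]  rows 1.8
[0.468,0.003,-0.007],[0.002,0.003,0.000]  rows 0.5
```

Request:
send_rows(
  targets=[
    [[0.05, 0, 0], [0, 0, 0]],
    [[0.1, 0, 0], [0, 0, 0]],
    [[0.15, 0, 0], [0, 0, 0]],
    [[0.2, 0, 0], [0, 0, 0]],
    [[0.25, 0, 0], [0, 0, 0]],
    [[0.29, 0, 0], [0, 0, 0]],
    [[0.33, 0, 0], [0, 0, 0]],
    [[0.36, 0, 0], [0, 0, 0]],
    [[0.38, 0, 0], [0, 0, 0]],
    [[0.4, 0, 0], [0, 0, 0]],
  ],
)

```text
clock: 45.6
tool_pos: [0.6029, 0.168, 0.0059]
eef_rot: [0.946, 0.323, -0.003, 0.004]
contact_force: [-0.8, -0.5, 1.2]
opening: 0.001
finger_force: 0.5
```

```bash
python3 -c "
from h import *
p=get_state()['tool_pos'][:2]-F; print('drawer x,y',p@EX,p@EY,get_state()['q'].round(2))"
```

```text
drawer x,y 0.1587198967268178 0.0013970374333149155 [-0.04  1.03 -0.58  1.67  0.81  0.71 -1.96]
```

Request:
send_rows(
  targets=[
    [[0.015, 0, 0], [0, 0, 0]],
    [[0.03, 0, 0], [0, 0, 0]],
    [[0.045, 0, 0], [0, 0, 0]],
    [[0.045, 0, 0], [0, 0, 0]],
  ],
)

```text
clock: 46.1
tool_pos: [0.6119, 0.1748, 0.0056]
eef_rot: [0.946, 0.323, -0.005, 0.004]
contact_force: [-4.7, -2.8, 3.4]
opening: 0.003
finger_force: 2.9
```

Request:
send_rows(
  targets=[
    [[0.01, 0, 0], [0, 0, 0]],
    [[0.02, 0, 0], [0, 0, 0]],
    [[0.02, 0, 0], [0, 0, 0]],
    [[0.02, 0, 0], [0, 0, 0]],
  ],
)

```text
clock: 46.6
tool_pos: [0.6116, 0.1745, 0.0055]
eef_rot: [0.946, 0.323, -0.011, 0.007]
contact_force: [-16.0, -8.8, 15.8]
opening: 0.002
finger_force: 9.6
```

The push now meets a stop at 18 N, with the finger centre at x = 0.17. I'll back off and check.

Request:
send_rows(
  targets=[
    [[-0.02, 0, 0], [0, 0, 0]],
    [[-0.1, 0, 0], [0, 0, 0]],
    [[-0.2, 0, 0], [0, 0, 0]],
    [[-0.2, 0, -0.2], [0, 0, 0]],
    [[-0.3, 0, -0.5], [0, 0, 0]],
    [[-0.6, 0, -0.6], [0, 0, 0]],
    [[-0.6, 0, -0.6], [0, 0, 0]],
    [[-0.6, 0, -0.6], [0, 0, 0]],
  ],
)

```text
clock: 47.6
tool_pos: [0.476, 0.0692, 0.1891]
eef_rot: [0.947, 0.322, -0.002, 0.005]
contact_force: [-0.0, 0.8, 0.1]
opening: 0.007
finger_force: 0.0
```

```bash
python3 -c "
from h import *
s=snapshot('top');u=snapshot('side')
a=cv2.resize(s['img'][50:220,90:360],(540,340),interpolation=cv2.INTER_CUBIC);b=cv2.resize(u['img'][90:220,210:390],(346,250),interpolation=cv2.INTER_CUBIC)
o=np.zeros((595,540,3),np.uint8);o[:340]=a;o[345:595,:346]=b; cv2.imwrite('pics/g1.png',o)
for x in (.19,.195,.2,.205): print(x,proj(s,[*drw(x,-.15),.067]),proj(s,[*drw(x,.15),.067]))
plan((.661,-.0625,.14,90))"
```

```text
0.19 [275.62277513 139.95661717] [169.51254534 213.06207145]
0.195 [274.4182245  138.31156064] [168.32315388 211.31782325]
0.2 [273.21495215 136.66824987] [167.13506986 209.5754924 ]
0.205 [272.01295606 135.02668207] [165.94829111 207.83507574]
q [ 0.22  0.63 -0.76  1.99  0.64  0.77 -1.83] p [0.478  0.0717 0.1878] open 0.007 t 47.7
[0.211,0.725,0.252],[-0.001,0.003,-0.791]  rows 13.3
```

View pics/g1.png

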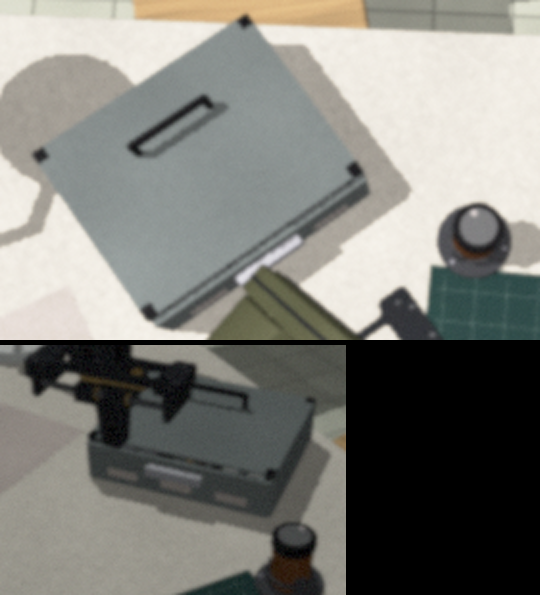

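g1 shows the drawer front flush with the box all along, with the pull at (270,262) against its face, so the drawer is home. Now the lid of the amber jar.

Request:
send_rows(
  targets=[
    [[0.211, 0.725, 0.2], [0, 0, -0.5]],
    [[0.211, 0.725, 0.2], [0, 0, -0.5]],
    [[0.211, 0.725, 0.2], [0, 0, -0.5]],
    [[0.211, 0.725, 0.2], [0, 0, -0.5]],
    [[0.211, 0.725, 0.2], [0, 0, -0.5]],
    [[0.211, 0.725, 0.2], [0, 0, -0.5]],
    [[0.211, 0.725, 0.2], [0, 0, -0.5]],
    [[0.211, 0.725, 0.2], [0, 0, -0.5]],
    [[0.211, 0.725, 0.2], [0, 0, -0.5]],
    [[0.211, 0.725, 0.2], [0, 0, -0.5]],
  ],
  fingers=0.85,
  newtons=20,
)

```text
clock: 48.95
tool_pos: [0.6601, -0.0617, 0.1263]
eef_rot: [0.441, 0.897, -0.004, -0.0]
contact_force: [0.2, -0.1, 0.6]
opening: 0.851
finger_force: 0.0
```

```bash
python3 -c "
from h import *
plan((.661,-.0625,.15,150))"
```

```text
q [ 0.5   1.04 -1.06  1.49  0.96  1.19 -0.06] p [ 0.6601 -0.0617  0.1263] open 0.851 t 48.95
[-0.004,0.001,0.011],[-0.003,-0.002,-0.624]  rows 10.5
```

Request:
send_rows(
  targets=[
    [[0, 0, 0], [0, 0, -0.624]],
    [[0, 0, 0], [0, 0, -0.624]],
    [[0, 0, 0], [0, 0, -0.624]],
    [[0, 0, 0], [0, 0, -0.624]],
    [[0, 0, 0], [0, 0, -0.624]],
    [[0, 0, 0], [0, 0, -0.624]],
    [[0, 0, 0], [0, 0, -0.624]],
    [[0, 0, 0], [0, 0, -0.624]],
    [[0, 0, 0], [0, 0, -0.624]],
    [[0, 0, 0], [0, 0, -0.624]],
    [[0, 0, 0], [0, 0, -0.624]],
    [[0, 0, 0], [0, 0, -0.624]],
  ],
)

```text
clock: 50.45
tool_pos: [0.6597, -0.0621, 0.127]
eef_rot: [-0.499, 0.867, -0.002, -0.004]
contact_force: [-0.2, -0.8, -0.6]
opening: 0.855
finger_force: 0.0
```

```bash
python3 -c "
from h import *
plan((.661,-.0625,.11,150),(.661,-.0625,.071,150))"
```

```text
q [ 0.58  1.18 -1.36  1.49  1.16  1.42  1.78] p [ 0.6597 -0.0621  0.127 ] open 0.855 t 50.45
[-0.002,-0.004,0.147],[-0.000,-0.003,-0.001]  rows 0.7
[-0.004,-0.004,0.276],[-0.000,-0.003,-0.001]  rows 0.6
```

Request:
send_rows(
  targets=[
    [[-0.003, -0.004, 0.08], [0, 0, 0]],
    [[-0.003, -0.004, 0.15], [0, 0, 0]],
    [[-0.004, -0.004, 0.22], [0, 0, 0]],
    [[-0.004, -0.004, 0.275], [0, 0, 0]],
    [[-0.004, -0.004, 0.275], [0, 0, 0]],
  ],
)

```text
clock: 51.08
tool_pos: [0.6597, -0.0632, 0.0434]
eef_rot: [-0.5, 0.866, -0.002, -0.005]
contact_force: [-0.1, 0.6, 0.6]
opening: 0.847
finger_force: 0.0
```

Request:
send_rows(
  targets=[
    [[0, 0, 0], [0, 0, 0]],
    [[0, 0, 0], [0, 0, 0]],
    [[0, 0, 0], [0, 0, 0]],
    [[0, 0, 0], [0, 0, 0]],
    [[0, 0, 0], [0, 0, 0]],
  ],
  fingers=0.5,
)

```text
clock: 51.7
tool_pos: [0.6623, -0.0632, 0.0464]
eef_rot: [-0.5, 0.866, -0.004, -0.002]
contact_force: [4.7, -1.3, 2.2]
opening: 0.658
finger_force: 20.0
```

```bash
python3 -c "
from h import *
s=get_state();print(s['tool_pos'],s['contact_force'],s['moment'],s['q'].round(2))"
```

```text
[ 0.66227184 -0.06323871  0.04642277] [ 4.66314567 -1.27015469  2.22158219] [-0.16214089 -0.92070739  0.04998716] [ 0.57  1.28 -1.3   1.52  1.26  1.33  1.74]
```

The lid is gripped (58 mm). I'll turn it clockwise.

Request:
send_rows(
  targets=[
    [[0, 0, 0], [0, 0, 0.05]],
    [[0, 0, 0], [0, 0, 0.1]],
    [[0, 0, 0.001], [0, 0, 0.15]],
    [[0, 0, 0.001], [0, 0, 0.2]],
    [[0, 0, 0.001], [0, 0, 0.25]],
    [[0, 0, 0.002], [0, 0, 0.3]],
    [[0, 0, 0.002], [0, 0, 0.35]],
    [[0, 0, 0.002], [0, 0, 0.4]],
    [[0, 0, 0.003], [0, 0, 0.45]],
    [[0, 0, 0.003], [0, 0, 0.5]],
    [[0, 0, 0.003], [0, 0, 0.55]],
    [[0, 0, 0.003], [0, 0, 0.55]],
  ],
)

```text
clock: 53.2
tool_pos: [0.6611, -0.0562, 0.0455]
eef_rot: [0.332, 0.943, 0.0, -0.001]
contact_force: [3.4, 8.8, -1.2]
opening: 0.662
finger_force: 20.0
```

```bash
cat >> h.py <<'E'
def st():
    s=get_state(); Y=R.from_quat(s["eef_rot"]).apply([0,1,0]); print("th",np.degrees(np.arctan2(Y[1],Y[0])).round(1),s['tool_pos'],s['contact_force'].round(1),"mom",s['moment'].round(2),s['q'].round(2),s["opening"],s["joint_torque"].round(2)[-1])
E
python3 -c "
from h import *
st()"
```

```text
th 51.2 [ 0.66107377 -0.05623269  0.0454577 ] [ 3.4  8.8 -1.2] mom [ 1.89 -0.64 -0.01] [ 0.52  1.19 -1.12  1.53  1.13  1.17  0.06] 0.6616028088078474 -0.31
```

```bash
python3 -c "
from h import *
plan((.661,-.0625,.0715,51),(.661,-.0625,.0715,-50))"
```

```text
q [ 0.52  1.19 -1.12  1.53  1.13  1.17  0.06] p [ 0.6611 -0.0562  0.0455] open 0.662 t 53.2
[-0.013,-0.016,0.003],[0.000,-0.001,0.001]  rows 0.1
[-0.013,-0.016,0.003],[-0.000,-0.001,0.562]  rows 9.4
```

Request:
send_rows(
  targets=[
    [[0, 0, 0], [0, 0, 0]],
    [[0, 0, 0], [0, 0, 0]],
    [[0, 0, 0], [0, 0, 0]],
  ],
  fingers=0.85,
)

```text
clock: 53.58
tool_pos: [0.6601, -0.0638, 0.0441]
eef_rot: [0.334, 0.943, -0.005, -0.001]
contact_force: [-0.6, -0.9, -0.8]
opening: 0.853
finger_force: 0.0
```

```bash
python3 -c "
from h import *
st(); plan((.661,-.0625,.0715,50))"
```

```text
th 51.0 [ 0.66008352 -0.06380343  0.04405607] [-0.6 -0.9 -0.8] mom [-0.02  0.01 -0.01] [ 0.52  1.19 -1.11  1.53  1.14  1.18  0.07] 0.8530911591963104 0.0
q [ 0.52  1.19 -1.11  1.53  1.14  1.18  0.07] p [ 0.6601 -0.0638  0.0441] open 0.853 t 53.575
[0.000,0.005,-0.002],[-0.003,0.001,0.005]  rows 0.1
```

```bash
python3 -c "
from h import *
plan((.6645,-.059,.0715,50))"
```

```text
q [ 0.52  1.19 -1.11  1.53  1.14  1.18  0.07] p [ 0.6601 -0.0638  0.0441] open 0.853 t 53.575
[-0.001,0.022,-0.002],[-0.003,0.001,0.005]  rows 0.1
```

Request:
send_rows(
  targets=[
    [[0, 0.02, 0], [0, 0, 0]],
    [[0, 0.02, 0], [0, 0, 0]],
  ],
)

```text
clock: 53.82
tool_pos: [0.6647, -0.0577, 0.0445]
eef_rot: [0.334, 0.943, -0.005, -0.0]
contact_force: [-0.8, -0.3, 0.3]
opening: 0.849
finger_force: 0.0
```

Request:
send_rows(
  targets=[
    [[0, 0, 0], [0, 0, 0]],
    [[0, 0, 0], [0, 0, 0]],
    [[0, 0, 0], [0, 0, 0]],
    [[0, 0, 0], [0, 0, 0]],
  ],
  fingers=0.5,
)

```text
clock: 54.32
tool_pos: [0.6641, -0.0589, 0.0443]
eef_rot: [0.334, 0.943, -0.005, -0.0]
contact_force: [-1.5, -2.3, 0.9]
opening: 0.663
finger_force: 20.0
```

```bash
python3 -c "
from h import *
st()"
```

```text
th 51.0 [ 0.66410162 -0.05886357  0.04434665] [-1.5 -2.3  0.9] mom [-0.33  0.4  -0.08] [ 0.51  1.19 -1.11  1.51  1.14  1.18  0.07] 0.662891616339624 0.01
```

Well centred now, with low side force. I'll keep turning.

Request:
send_rows(
  targets=[
    [[0, 0, 0], [0, 0, 0.05]],
    [[0, 0, 0], [0, 0, 0.1]],
    [[0, 0, 0.001], [0, 0, 0.15]],
    [[0, 0, 0.001], [0, 0, 0.2]],
    [[0, 0, 0.001], [0, 0, 0.25]],
    [[0, 0, 0.002], [0, 0, 0.3]],
    [[0, 0, 0.002], [0, 0, 0.35]],
    [[0, 0, 0.002], [0, 0, 0.35]],
  ],
)

```text
clock: 55.32
tool_pos: [0.6651, -0.0573, 0.0442]
eef_rot: [0.776, 0.631, -0.003, 0.003]
contact_force: [0.7, 0.8, -0.2]
opening: 0.665
finger_force: 20.0
```

```bash
python3 -c "
from h import *
st()"
```

```text
th -11.8 [ 0.66507138 -0.05727513  0.04415558] [ 0.7  0.8 -0.2] mom [ 0.08 -0.08  0.49] [ 0.46  1.13 -0.95  1.52  1.02  1.06 -0.97] 0.6652770351317262 -0.97
```

Request:
send_rows(
  targets=[
    [[0, 0, 0], [0, 0, 0.04]],
    [[0, 0, 0], [0, 0, 0.08]],
    [[0, 0, 0], [0, 0, 0.12]],
    [[0, 0, 0], [0, 0, 0.12]],
  ],
)

```text
clock: 55.82
tool_pos: [0.666, -0.0572, 0.0443]
eef_rot: [0.88, 0.475, -0.002, 0.003]
contact_force: [4.1, 0.9, -0.6]
opening: 0.668
finger_force: 20.0
```

```bash
python3 -c "
from h import *
st()"
```

```text
th -33.3 [ 0.66600034 -0.05722935  0.04434797] [ 4.1  0.9 -0.6] mom [ 0.19 -0.66  0.6 ] [ 0.44  1.1  -0.89  1.52  0.97  1.01 -1.32] 0.6677053783214182 -0.94
```

The wrist torque is holding at about 0.95 N m, well above the 0.1 N m running torque, so the pads are slipping with the lid at its stop. I'll confirm with a firmer grip.

Request:
send_rows(
  targets=[
    [[0, 0, 0], [0, 0, 0]],
    [[0, 0, 0], [0, 0, 0]],
    [[0, 0, 0], [0, 0, 0.03]],
    [[0, 0, 0], [0, 0, 0.06]],
    [[0, 0, 0], [0, 0, 0.06]],
  ],
  newtons=35,
)

```text
clock: 56.45
tool_pos: [0.666, -0.0579, 0.0444]
eef_rot: [0.921, 0.389, -0.002, 0.004]
contact_force: [6.0, 0.0, 1.1]
opening: 0.66
finger_force: 35.0
```

```bash
python3 -c "
from h import *
st()"
```

```text
th -44.2 [ 0.66600457 -0.05791317  0.04440261] [6.  0.  1.1] mom [ 0.09 -1.03  1.28] [ 0.42  1.09 -0.85  1.52  0.94  0.99 -1.49] 0.6600196079143765 -1.44
```

The torque rose with the grip, so the lid is tight. I'll open, lift away and take a last look.

Request:
send_rows(
  targets=[
    [[0, 0, 0], [0, 0, 0.06]],
    [[0, 0, 0], [0, 0, 0.06]],
    [[0, 0, 0], [0, 0, 0.06]],
    [[0, 0, -0.15], [0, 0, 0.06]],
    [[0, 0, -0.3], [0, 0, 0.06]],
    [[0, 0, -0.5], [0, 0, 0.06]],
    [[-0.4, -0.6, -0.5], [0, 0, 0.06]],
    [[-0.4, -0.6, -0.5], [0, 0, 0.06]],
    [[-0.4, -0.6, -0.5], [0, 0, 0.06]],
    [[-0.4, -0.6, -0.5], [0, 0, 0.06]],
  ],
  fingers=0.9,
)

```text
clock: 57.7
tool_pos: [0.4483, -0.0172, 0.1941]
eef_rot: [0.953, 0.301, -0.005, 0.004]
contact_force: [0.9, -0.1, 0.7]
opening: 0.9
finger_force: 0.0
```

```bash
python3 -c "
from h import *
st()
s=snapshot('top');u=snapshot('side')
a=s['img'][40:330,90:510];b=u['img'][90:370,210:480]
o=np.zeros((580,420,3),np.uint8);o[:290]=a;o[300:580,:270]=b; cv2.imwrite('pics/z1.png',o)"
```

```text
th -54.9 [ 0.44831729 -0.01717969  0.19413965] [ 0.9 -0.1  0.7] mom [-0.06  0.09 -0.04] [ 0.53  0.65 -0.98  2.07  0.76  0.84 -1.86] 0.9002655336138587 0.25
```

View pics/z1.png

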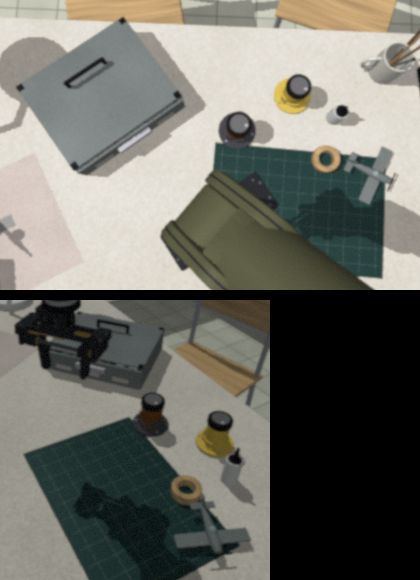

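The mat is clear apart from the tape and the plane, neither of which has moved. The drawer is shut, the lid is on, and the gripper touches nothing. I'll hand it in.

```bash
python3 -c "
from plant import *
print(finish_job())"
```

```text
the job is handed in; nothing more can be done
None
```

I handed the job in with both loose tins, both jars and both tools in their matching compartments, the drawer pushed home, the thinner jar's lid screwed tight, and the plane undisturbed.

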